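# Seal the stencil case, stack its cartons and present the paint can

## Robot

A 6-joint arm with a two-finger parallel gripper is mounted at the origin on the work surface. World frame = base frame: x ahead of the robot, y to its left, z up, the work surface at z = 0. Lengths are in mm, angles in rad, forces in N, time in s.
With the tool pointing down it reaches from about 300 to 1000 mm from the base axis. Payload 5.1 kg.
Tool frame: the origin (TCP) lies at the centre of the arm's flange, where the gripper is bolted on; the fingertips stand 190 mm ahead of it and the grasp point (between the pads) lies 171 mm ahead of it (finger_overhang is the distance from the TCP to the fingertips, in mm); z points along the fingers, y is the line along which they close (so a half turn about z gives the same grasp; the last joint's range is limited). The gripper opens to 95 mm and grips with 3 to 60 N. Pads are 20 mm wide; open, the fingers measure 119 mm over their backs; the gripper's body (75 mm by 180 mm) begins 59 mm behind the grasp point.
Start: joints at [-0.083, 0.124, 1.65, -0, 1.367, -0.083], TCP at [649.99, -0.028, 404.756] pointing down, gripper open.
Joint ranges: [-2.61, 2.61], [-1.02, 2.33], [0.03, 2.71], [-1.35, 4.49], [0.32, 2.68], [-2.91, 2.91]. Speed limits (rad/s): [2.57, 2.57, 3.14, 3.14, 3.14, 3.14].

## Interface

Orientations are given as a unit quaternion [x, y, z, w].
In Python, from station import sense, camera, calibration, close_job, search_frame, trace, place_of, finger_overhang gives the robot as it stands.
- The arm moves only by the tool step_arm, never from a script. Its argument "moves" is text: rows parted by semicolons, each of 5 numbers parted by spaces: the opening, from 0 (shut) to 1 (fully open), then the shift along the tool's x, y, z as a fraction of full scale, then the turn about the tool's z as a fraction of full scale. A call has 1 to 5 rows; each row is the pose to reach, as a shift and turn from the pose commanded when the call began, along the tool's axes at that moment, turning the shorter way round; what a row does not reach only later rows make up. Full scale, the value 1, is 0.3 m for a shift and pi rad for a turn. A row lasts 1/8 s, in which the tool goes at most 62.5 mm and 10.7 degrees, less where a joint would pass 70% of its speed; a pose out of reach is approached as far as the arm can. A call with a number of a shift or a turn outside -1 to 1 is refused whole. A call with a gripper value outside its range is refused whole. The fingers move at their own pace and stop on an object; "newtons" is the grip in N (left out, the last holds). Time passes only in rows, so rows that repeat a pose let the fingers close. It gives the time, the measured TCP pose, the force, the opening and the grip force at its end, in the units of the state.
- sense(): the state, without advancing time (a new reading comes with each control period).
- camera(name): name is "scene" or "side" or "wrist"; returns the picture (400x640x3 uint8, blue, green, red); there is no depth.
- calibration(name): a dict with "fx", "fy", "cx", "cy" (pixels), "D" ([k1, k2, p1, p2, k3] as OpenCV has them; the pictures are not rectified), "R" (3x3) and "t" (3): a world point X has camera coordinates R X + t; the wrist camera has in their place "T_tool_cam" (4x4, takes a point from camera to tool coordinates, whose origin is the TCP and whose axes are the flange's). Camera axes: x right, y down, z forward; pixel columns grow to the right and rows downward; lengths in mm; the calibration is good to about 2 mm. A picture is of the moment at which its call begins: read the wrist's pose just before it. calibration takes no time and is no camera call.
- close_job(): hands the job in; it is judged then, once.
Trained networks look in the newest picture that a camera, given by its name, has taken for a name from the list of things; names that differ only in an ending like _2 or _b are one class to them, and where a whole thing is asked for, a point or a joint stands for the part that bears it (a point fixed in the world has none). Each returns a list of dicts, best first, with "conf" (0 to 1); they miss things now and then, are a little off and sometimes report something else, mostly with a low value. They report only what shows in the picture. A call takes as long as a camera call. They do not tell look-alikes from the thing itself.
- search_frame(target, camera): "box" ([left, top, width, height] in pixels, round what is visible of it).
- trace(target, camera): "mask" (400x640 bool, what is visible of it) and "box" ([left, top, width, height] in pixels, round what is visible of it).
- place_of(target, camera): "xy" ([column, row] in pixels: a listed point, or the origin of a listed thing).
The state is a dict: "time": time; "q": joint angles; "joint_vel": joint speeds; "tau": joint torques, N m; "eef_pos": TCP position; "orientation": TCP orientation; "wrist_force": force on the tool from outside, world axes, zero at the start; "moment": the same for the moment, N m; "gripper_width": finger opening in mm; "finger_force": force on a finger pad.
Only numpy, scipy, OpenCV 4.12 (cv2) and the standard library are available. Lean on these libraries where they do the work, as an engineer would, in place of code of your own. Each camera call takes 0.05 s, during which the arm holds its last target. There are 200 camera calls.

## Task

Get the stencil order ready: take the burnisher by its handle from the wooden stand and rub down the yellow seam on the case's lid, going slowly (2 to 3 cm a second) with the sprung ball kept lightly pressed on the seam all the way from the green dot round the corner to the red dot and touching no other part of the case with it, then stand it back in its stand, collar down on the wood. After that stack all the blue cartons in one square column on the black rectangle in the middle of the lid, each right side up (as it lies now), with their long sides along the rectangle's. At any point, stand the order's green paint can upright in the middle of the red ring and turn it so that its white label squarely faces the scanner; leave the other things where they are.

Things in the scene. Friction and masses are not known exactly. Their poses are not given: they have to be found in the camera images.
- case: Flat closed wooden stencil case, 180 (x) x 150 (y) x 45 mm high, stuck fast to the table. Origin at the centre of its underside, z up, x along its long side. Its lid is flat and carries an L-shaped yellow seam 7 mm wide (flush, no groove) and, in the middle, a thin black rectangle 102 x 64 mm, long side along x, that marks where the cartons go.
- lid_mid (a point): Centre of the lid's upper face and of the black rectangle, 45 mm above the table; axes as the case's.
- stand_hole0 (a point): Centre of the mouth of the hole in the burnisher's stand, z up. The stand is a dark wooden block 80 x 80 x 70 mm high, fixed to the table, with a square through hole 23 mm wide in the middle of its top.
- burnisher: Stylus, loose, upright in the stand, 110 g. Origin on its axis at the underside of its steel collar (36 mm diameter, z = 0 to 6 mm), which rests on the stand; z runs up along it. Above the collar, an orange handle to grip, 18 x 18 mm square, z = 6 to 66 mm, faces square to x and y. Below: a 12 mm shaft to z = -45 mm, then a sprung brass rod with an 8 mm ball.
- ball (a point): Lowest point of the brass ball at the burnisher's tip, on its axis, 64 mm below the burnisher's origin when unloaded. The ball springs up into the shaft by up to 10 mm: about 0.6 N to start, 1.6 N at 5 mm, 2.6 N at 10 mm.
- seam0 (a point): Point of the yellow seam on the lid's upper face at the green dot. Start of the path; the seam runs straight from here to seam3 (110 mm, in the case's -y direction), then straight from seam3 to seam6 (120 mm, in its +x direction).
- seam1 (a point): Point of the yellow seam on the lid's upper face at a third of the first leg.
- seam2 (a point): Point of the yellow seam on the lid's upper face at two thirds of the first leg.
- seam3 (a point): Point of the yellow seam on the lid's upper face at the corner.
- seam4 (a point): Point of the yellow seam on the lid's upper face at a third of the second leg.
- seam5 (a point): Point of the yellow seam on the lid's upper face at two thirds of the second leg.
- seam6 (a point): Point of the yellow seam on the lid's upper face at the red dot. End of the path.
- carton_a: Closed blue carton with a white band, 100 (x) x 62 (y) x 40 mm high, 130 to 250 g, loose on the table; origin at the centre of its underside, z up. None if absent from this start (2 or 3 of the three are there).
- carton_b: Closed blue carton with a white band, 100 (x) x 62 (y) x 40 mm high, 130 to 250 g, loose on the table; origin at the centre of its underside, z up. None if absent from this start (2 or 3 of the three are there).
- carton_c: Closed blue carton with a white band, 100 (x) x 62 (y) x 40 mm high, 130 to 250 g, loose on the table; origin at the centre of its underside, z up. None if absent from this start (2 or 3 of the three are there).
- scanner: Black scanner block fixed to the table and, in front of it, a flat red printed ring (76 mm outside, 64 mm inside, no thickness to speak of). Origin at the ring's centre on the table; x points from the ring to the block, whose face is 80 mm from the ring's centre; the block is 80 mm wide, 50 mm deep and 85 mm high. z up.
- window (a point): Centre of the scanner's glass window in the face towards the ring, 45 mm above the table.
- can: Closed green paint can, 56 mm diameter, 72 mm high, 210 to 420 g, loose near the ring. Origin at the centre of its underside, z up; its x axis points to the side with the white label with a black square, and a white stripe on the lid runs from the centre towards that side.
- pot_yellow: Small paint pot with yellow cap, 48 mm diameter, 55 mm high. Bystander, loose: leave it where it is.
- bottle_white: Grey paint bottle with yellow cap, 52 mm diameter, 110 mm high. Bystander, loose: leave it where it is.
- pot_red: Small paint pot with red cap, 48 mm diameter, 55 mm high. Bystander, loose: leave it where it is.
- foam: White foam block 60 x 40 x 25 mm. Bystander, loose: leave it where it is.
- brush: Paint brush lying on the table. Bystander, loose: leave it where it is.
- spool: Copper spool, 44 mm diameter, 40 mm high. Bystander, loose: leave it where it is.
Things that resemble listed ones, but are neither listed nor needed, are in the scene too. Leave any orange look-alike of the carton_a alone.

How it is judged (in metres and radians):
On the way, in this order (a step that is already met when the one before it is completed fails the run):
1. ball pressed on the seam at the green dot, within 8 mm, moving slower than 6 cm/s (distance between ball and seam0 below 0.008 m and contact force between burnisher and case above 0.15 N and linear speed of burnisher below 0.06 m/s), for 0.15 s.
2. ball pressed on the seam at a third of the first leg, within 8 mm, moving slower than 6 cm/s (distance between ball and seam1 below 0.008 m and contact force between burnisher and case above 0.15 N and linear speed of burnisher below 0.06 m/s), for 0.15 s.
3. ball pressed on the seam at two thirds of the first leg, within 8 mm, moving slower than 6 cm/s (distance between ball and seam2 below 0.008 m and contact force between burnisher and case above 0.15 N and linear speed of burnisher below 0.06 m/s), for 0.15 s.
4. ball pressed on the seam at the corner, within 8 mm, moving slower than 6 cm/s (distance between ball and seam3 below 0.008 m and contact force between burnisher and case above 0.15 N and linear speed of burnisher below 0.06 m/s), for 0.15 s.
5. ball pressed on the seam at a third of the second leg, within 8 mm, moving slower than 6 cm/s (distance between ball and seam4 below 0.008 m and contact force between burnisher and case above 0.15 N and linear speed of burnisher below 0.06 m/s), for 0.15 s.
6. ball pressed on the seam at two thirds of the second leg, within 8 mm, moving slower than 6 cm/s (distance between ball and seam5 below 0.008 m and contact force between burnisher and case above 0.15 N and linear speed of burnisher below 0.06 m/s), for 0.15 s.
7. ball pressed on the seam at the red dot, within 8 mm, moving slower than 6 cm/s (distance between ball and seam6 below 0.008 m and contact force between burnisher and case above 0.15 N and linear speed of burnisher below 0.06 m/s), for 0.15 s.
8. burnisher back upright in its stand, collar on the wood, let go (horizontal distance between burnisher and stand_hole0 below 0.012 m and angle between burnisher's own z axis and vertical below 0.1 rad and z of burnisher in the frame of stand_hole0 below 0.006 m and contact force between the fingers and burnisher below 0.05 N), for 0.2 s.
9. all cartons stacked on the lid and let go (horizontal distance between each of carton_a, carton_b, carton_c and lid_mid below 0.012 m and angle between the x axis of each of carton_a, carton_b, carton_c and the x axis of case, either way round below 0.15 rad and angle between each of carton_a, carton_b, carton_c's own z axis and vertical below 0.08 rad and z of each of carton_a, carton_b, carton_c in the frame of lid_mid above -0.004 m and linear speed of each of carton_a, carton_b, carton_c below 0.02 m/s and contact force between the fingers and carton_a below 0.05 N and contact force between the fingers and carton_b below 0.05 N and contact force between the fingers and carton_c below 0.05 N), for 0.2 s.
At the end, for the whole second after the job is handed in: Burnisher upright in its stand (within 12 mm, collar within 6 mm of the wood); every carton within 12 mm of the lid's middle, 0.15 rad of the case's long direction, level, at rest, let go; can upright within 14 mm of the ring's centre, label within 0.2 rad of facing the scanner, at rest (all of step 8 and all of step 9 and horizontal distance between can and scanner below 0.014 m and angle between the x axis of can and the x axis of scanner, either way round below 0.2 rad and x of window in the frame of can above 0 m and angle between can's own z axis and vertical below 0.08 rad and height (world z) of can below 0.006 m and linear speed of can below 0.02 m/s); the robot touches nothing.
It fails at once if burnisher pressed on the case more than about 13 mm off the seam (contact force between burnisher and case above 0.3 N and not ((x of ball in the frame of case between -0.071 and -0.045 m and y of ball in the frame of case between -0.068 and 0.068 m) or (x of ball in the frame of case between -0.071 and 0.075 m and y of ball in the frame of case between -0.068 and -0.042 m))).
It fails at once if a bystander moved more than 3 cm (distance of any of pot_yellow, bottle_white, pot_red, foam, brush, spool from where it was at the start of the episode above 0.03 m).
Of carton_a, carton_b, carton_c only 2 to 3 are there at a start; the rules pass over those that are not, and their reading is None.
At some moment in a run one of can may be knocked a few centimetres aside while the robot is not near it.
It also fails if it takes over 210 s, if anything falls off the work surface, if the arm or the gripper's body presses on something with over 40 N, if the wrist force passes 120 N, or if a joint passes its speed limit or range.

## Working session

There is one attempt and no reset: what is moved stays moved. The work goes in short steps, Python scripts to look and compute and a tool call to move; the robot and the scene stay as the last step left them, time stands still between calls to the robot, and variables do not carry over. Pictures are saved under pics/ and viewed, at most 15 in all, crops included, and the job is handed in when it is done.

Besides the shell and the picture viewer there is one more tool, called as name(argument=value, ...) on one line, values as JSON. step_arm: Moves the arm, as the interface text tells. Its arguments: {"type":"object","properties":{"moves":{"type":"string"},"newtons":{"type":"number"}},"required":["moves"]}

```bash
mkdir -p pics; ls; python3 - <<'E'
from station import *
import cv2
s=sense();print(s)
for n in("scene","side","wrist"):
    cv2.imwrite(f"pics/{n}0.png",camera(n)); print(n,calibration(n))
E
```

```text
pics
{'time': 0.0, 'q': array([-8.26002683e-02,  1.24479853e-01,  1.65162446e+00,  1.57265150e-06,
        1.36748371e+00, -8.26039363e-02]), 'joint_vel': array([ 1.12406413e-03,  1.11172666e-03, -4.63782600e-04,  2.59622255e-05,
        2.58194813e-04, -5.62339572e-04]), 'tau': array([-6.25927078e-04, -4.17603564e+01, -3.59935069e+01,  7.73367751e-02,
        4.92534391e-02, -1.75303944e-04]), 'eef_pos': array([ 6.49760065e+02, -9.22035869e-03,  4.03532284e+02]), 'orientation': array([ 7.07105245e-01,  7.07107613e-01, -6.44270460e-04, -7.61769847e-04]), 'wrist_force': array([ 0.30048336, -0.84626233, -0.5515583 ]), 'moment': array([ 0.04348318, -0.01064706, -0.02430462]), 'finger_force': 0.0, 'gripper_width': 94.88589398468513}
scene {'fx': 420.87477927947475, 'fy': 420.87477927947475, 'cx': 319.77844642866256, 'cy': 194.65543296718928, 'D': array([-0.08539875,  0.        ,  0.        ,  0.        ,  0.        ]), 'R': array([[-0.6419334 ,  0.76668121,  0.01101993],
       [ 0.6090728 ,  0.51859489, -0.60007472],
       [-0.46578089, -0.37849606, -0.79986805]]), 't': array([ 319.496
[... 312 characters left out ...]
1, -5.01301456e-01, -7.11075643e-01],
       [ 4.98228575e-01,  5.07343072e-01, -7.03115420e-01]]), 't': array([-331.86527235,  304.61370424, 1071.10072664])}
wrist {'fx': 354.4564069838546, 'fy': 354.4564069838546, 'cx': 320.5372902589214, 'cy': 202.7559099572866, 'D': array([-0.01897252,  0.        ,  0.        ,  0.        ,  0.        ]), 'T_tool_cam': array([[ 5.52646289e-04, -9.55378051e-01, -2.95385299e-01,
         8.42593098e+01],
       [ 9.99999777e-01,  6.39029336e-04, -1.95908311e-04,
        -4.64948698e-01],
       [ 3.75926371e-04, -2.95385125e-01,  9.55378190e-01,
         2.03469392e+01],
       [ 0.00000000e+00,  0.00000000e+00,  0.00000000e+00,
         1.00000000e+00]])}
```

View pics/scene0.png

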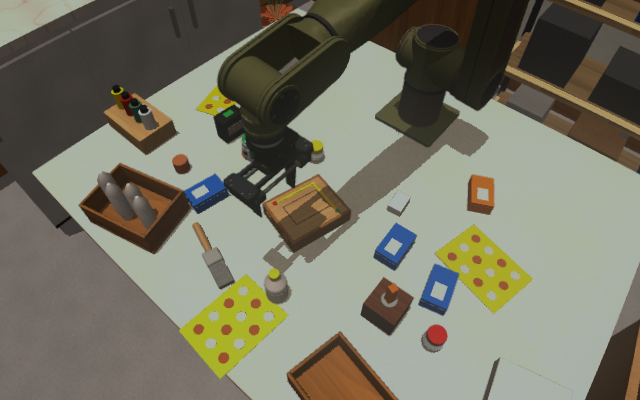

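View pics/side0.png

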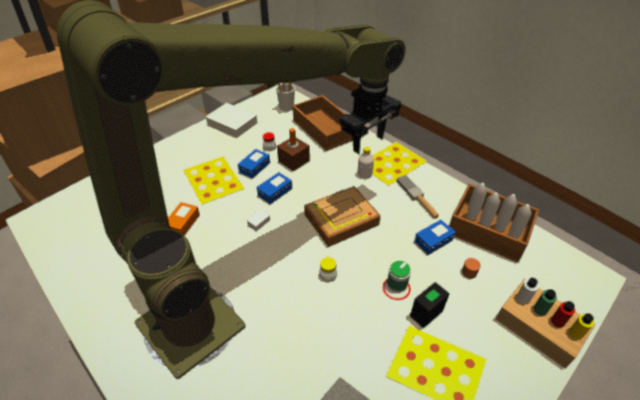

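View pics/wrist0.png

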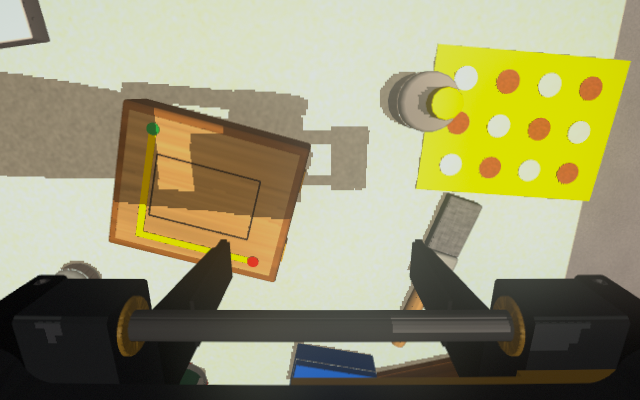

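```bash
cat > h.py <<'E'
import numpy as np, cv2
from scipy.spatial.transform import Rotation as Rot
from station import *
def cam(n, s=None):
    c=calibration(n); K=np.array([[c['fx'],0,c['cx']],[0,c['fy'],c['cy']],[0,0,1.]])
    if n=='wrist':
        s=s or sense(); T=np.eye(4); T[:3,:3]=Rot.from_quat(s['orientation']).as_matrix(); T[:3,3]=s['eef_pos']
        M=np.linalg.inv(T@c['T_tool_cam']); R,t=M[:3,:3],M[:3,3]
    else: R,t=np.array(c['R']),np.array(c['t'])
    return K,np.array(c['D']),R,t
def ray(C,px):
    K,D,R,t=C; u=cv2.undistortPoints(np.array([[px]],float),K,D)[0,0]
    d=R.T@np.array([u[0],u[1],1]); return -R.T@t, d/np.linalg.norm(d)
def at_z(C,px,z):
    o,d=ray(C,px); return o+d*(z-o[2])/d[2]
def tri(obs):  # list of (C,px) -> point, worst miss mm
    A=np.zeros((3,3));b=np.zeros(3);rs=[ray(*x) for x in obs]
    for o,d in rs: P=np.eye(3)-np.outer(d,d);A+=P;b+=P@o
    X=np.linalg.solve(A,b); return X,max(np.linalg.norm(np.cross(X-o,d)) for o,d in rs)
def proj(C,X):
    K,D,R,t=C; return cv2.projectPoints(np.array([X],float),cv2.Rodrigues(R)[0],t,K,D)[0].ravel()
def yaw(s=None):
    s=s or sense(); m=Rot.from_quat(s['orientation']).as_matrix(); return np.arctan2(m[1,0],m[0,0])
E
cat > m1.py <<'E'
from h import *
np.set_printoptions(precision=1,suppress=True)
s=sense();C={}
for n in("scene","side","wrist"): camera(n);C[n]=cam(n,s)
Z=dict(seam0=45,seam3=45,seam6=45,lid_mid=45,stand_hole0=70,burnisher=70)
for n in("seam0","seam3","seam6","lid_mid","stand_hole0","burnisher","can","scanner","window","case"):
    best={}
    for c in C:
        r=place_of(n,c)
        for q in r[:2]:print(n,c,q['xy'],round(q['conf'],2),at_z(C[c],q['xy'],Z.get(n,45 if n=='window' else 0)))
        if r: best[c]=r[0]['xy']
    if len(best)>1: print('  tri',tri([(C[c],best[c]) for c in best]))
for c in C:
    for q in place_of("carton_a",c):print('carton',c,q['xy'],round(q['conf'],2),at_z(C[c],q['xy'],0))
print(sense()['time'])
E
python3 m1.py
```

```text
seam0 scene [337.5, 206.8] 0.97 [482.1  46.   45. ]
seam0 scene [284.8, 194.7] 0.62 [541.5 -84.1  45. ]
seam0 side [359.6, 220.6] 0.83 [539.  -83.3  45. ]
seam0 side [340.2, 222.4] 0.79 [493.7 -48.7  45. ]
seam0 wrist [252.4, 260.6] 0.97 [576.9 -84.3  45. ]
seam0 wrist [145.2, 167.5] 0.83 [477.7  15.4  45. ]
  tri (array([536.4, -36.5,  42.1]), np.float64(98.68064024415756))
seam3 scene [337.5, 206.8] 0.97 [482.1  46.   45. ]
seam3 scene [284.8, 194.7] 0.62 [541.5 -84.1  45. ]
seam3 side [359.6, 220.6] 0.83 [539.  -83.3  45. ]
seam3 side [340.2, 222.4] 0.79 [493.7 -48.7  45. ]
seam3 wrist [252.4, 260.6] 0.97 [576.9 -84.3  45. ]
seam3 wrist [145.2, 167.5] 0.83 [477.7  15.4  45. ]
  tri (array([536.4, -36.5,  42.1]), np.float64(98.68064024415756))
seam6 scene [337.5, 206.8] 0.97 [482.1  46.   45. ]
seam6 scene [284.8, 194.7] 0.62 [541.5 -84.1  45. ]
seam6 side [359.6, 220.6] 0.83 [539.  -83.3  45. ]
seam6 side [340.2, 222.4] 0.79 [493.7 -48.7  45. ]
seam6 wrist [252.4, 260.6] 0.97 [576.9 -84.3  45. ]
seam6 wrist [145.2, 167.5] 0.83 [477.7  15.4  45. ]
  tri (array([536.4, -36.5,  42.1]
[... 1600 characters left out ...]
e [340.3, 221.5] 0.79 [527.8 -18.3   0. ]
case wrist [213.3, 186.2] 0.96 [528.6 -15.    0. ]
  tri (array([529. , -16. ,  -2.8]), np.float64(1.2661121915122366))
carton scene [207.4, 196.0] 0.81 [ 660.9 -269.4    0. ]
carton scene [477.3, 198.2] 0.66 [179.  308.6   0. ]
carton scene [392.0, 251.4] 0.65 [474.6 219.    0. ]
carton scene [436.1, 288.2] 0.64 [489.7 358.1   0. ]
carton side [183.9, 224.6] 0.96 [178.4 305.9   0. ]
carton side [280.6, 190.4] 0.91 [489.1 214.1   0. ]
carton side [434.0, 239.3] 0.67 [ 672.4 -261.7    0. ]
carton side [255.9, 166.4] 0.63 [507.7 367.6   0. ]
carton side [344.8, 223.1] 0.23 [532.7 -32.5   0. ]
carton wrist [333.1, 368.1] 0.89 [ 665.5 -264.3    0. ]
1.95
```

step_arm(moves="1 0 -0.2 0 0;1 0 -0.4 0 0;1 0 -0.4 0 0;1 0 -0.4 0 0")

```text
time: 2.45
eef_pos: [530.3, -0.0, 405.6]
orientation: [0.707, 0.707, 0.001, 0.001]
wrist_force: [0.6, 0.1, -0.1]
gripper_width: 94.9
finger_force: 0.0
```

```bash
cat > m2.py <<'E'
from h import *
import sys
np.set_printoptions(precision=1,suppress=True)
s=sense(); im=camera("wrist"); C=cam("wrist",s); cv2.imwrite(sys.argv[1],im)
hsv=cv2.cvtColor(im,cv2.COLOR_BGR2HSV)
def blobs(lo,hi,name,z,amin=40):
    m=cv2.inRange(hsv,lo,hi); n,l,st,ce=cv2.connectedComponentsWithStats(m)
    for i in range(1,n):
        if st[i,4]>amin: print(name,st[i],ce[i],at_z(C,ce[i],z))
blobs((50,90,40),(80,255,200),'green',45); blobs((0,180,120),(6,255,255),'red',45)
blobs((174,180,120),(180,255,255),'red2',45)
blobs((22,150,80),(32,255,255),'yellow',45)
print(s['eef_pos'],yaw(s))
E
python3 m2.py pics/w1.png
```

```text
green [272 122  12  12 111] [277.9 127.8] [490.2  53.   45. ]
red [360 256  10  10  84] [364.5 260.5] [577.  -85.1  45. ]
red [239 360  24  25 104] [246.4 370.9] [ 442.8 -229.4   45. ]
yellow [  520    46   120   151 10522] [590.7 127.1] [788.4  54.5  45. ]
yellow [ 250  133  111  130 1476] [285.5 214.9] [494.9 -33.9  45. ]
yellow [148 280  28  30 452] [159.1 291.3] [ 353.9 -122.4   45. ]
[530.3  -0.  405.6] 1.570706536643886
```

step_arm(moves="1 0.2 0.07 0 0;1 0.4 0.13 0 0;1 0.6 0.2 0 0;1 0.8 0.27 0 0;1 0.94 0.29 0 0")

```text
time: 3.12
eef_pos: [619.1, 285.0, 404.5]
orientation: [0.707, 0.707, 0.0, 0.0]
wrist_force: [1.3, -1.3, 0.2]
gripper_width: 94.9
finger_force: 0.0
```

```bash
cat > m3.py <<'E'
from h import *
import sys
np.set_printoptions(precision=1,suppress=True)
s=sense(); im=camera("wrist"); C=cam("wrist",s); cv2.imwrite(sys.argv[1],im)
for n,z in (("stand_hole0",70),("burnisher",70),("ball",6),("carton_a",0)):
    for q in place_of(n,"wrist")[:4]:print(n,q['xy'],round(q['conf'],2),at_z(C,q['xy'],z))
print(s['eef_pos'],yaw(s))
E
python3 m3.py pics/w2.png
```

```text
burnisher [320.8, 177.1] 0.64 [619.  296.6  70. ]
carton_a [203.6, 96.0] 0.98 [497.  366.8   0. ]
[619.1 285.  404.5] 1.5717672170856247
```

View pics/w2.png

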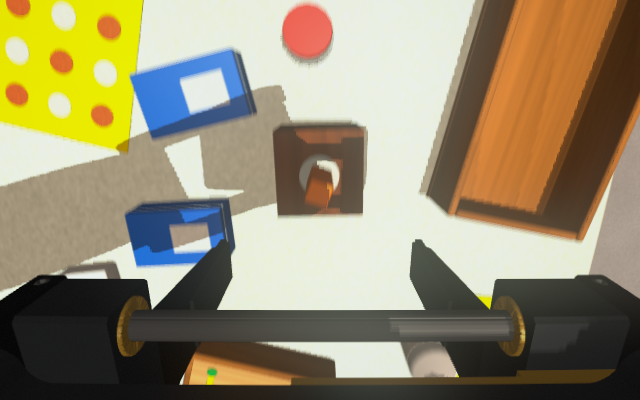

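```bash
python3 - <<'E'
import cv2
im=cv2.imread('pics/w2.png')[110:230,260:380]
im=cv2.convertScaleAbs(im,alpha=1.7,beta=10)
cv2.imwrite('pics/c1.png',cv2.resize(im,None,fx=5,fy=5,interpolation=cv2.INTER_CUBIC))
E
```

```text
(no output)
```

View pics/c1.png

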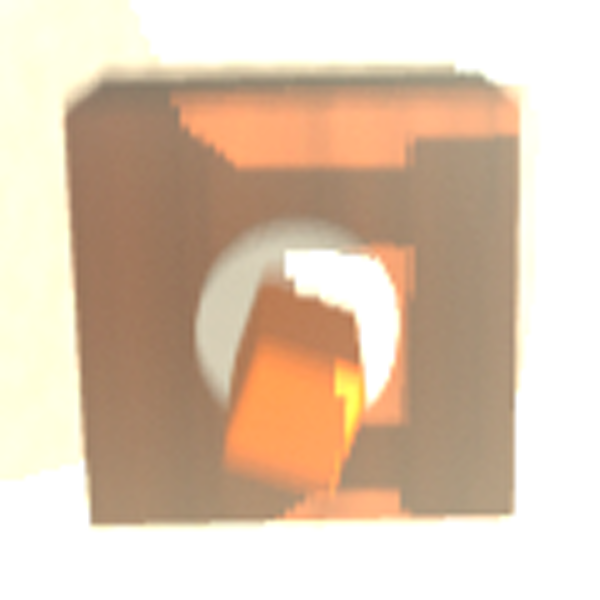

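```bash
python3 - <<'E'
from h import *
np.set_printoptions(precision=1,suppress=True)
s=sense();C=cam("wrist",s)
f=lambda p,z:at_z(C,(260+p[0]/5,110+p[1]/5),z)
T=np.array([f(p,70) for p in((67,110),(520,98),(512,513),(92,523))]);print(T,T.mean(0))
H=np.array([f(p,136) for p in((250,345),(362,368),(336,493),(223,467))]);print(H,H.mean(0))
for P in(T,H):
  d=np.roll(P,-1,0)-P; print(np.linalg.norm(d,axis=1),np.degrees(np.arctan2(d[:,1],d[:,0])))
print('collar top centre',f((297,320),76))
E
```

```text
[[576.  333.7  70. ]
 [655.2 335.8  70. ]
 [656.5 259.3  70. ]
 [577.8 257.3  70. ]] [616.4 296.5  70. ]
[[609.7 307.2 136. ]
 [625.8 303.8 136. ]
 [622.2 284.9 136. ]
 [605.6 288.9 136. ]] [615.8 296.2 136. ]
[79.2 76.5 78.7 76.4] [   1.5  -89.  -178.5   91.3]
[16.5 19.3 17.1 18.8] [ -11.9 -100.8  166.5   77.4]
collar top centre [616.3 297.5  76. ]
```

step_arm(moves="1 0.038 -0.009 0.1 0.035;1 0.038 -0.009 0.2 0.07;1 0.038 -0.009 0.3 0.07;1 0.038 -0.009 0.41 0.07;1 0.038 -0.009 0.41 0.07")

```text
time: 4.0
eef_pos: [613.6, 291.4, 278.3]
orientation: [0.781, 0.624, -0.003, -0.001]
wrist_force: [0.1, 0.7, 0.1]
gripper_width: 95.3
finger_force: 0.0
```

step_arm(moves="0 0 0 0 0;0 0 0 0 0;0 0 0 0 0;0 0 0 0 0;0 0 0 0 0", newtons=30)

```text
time: 4.62
eef_pos: [614.3, 293.5, 282.0]
orientation: [0.78, 0.625, 0.0, 0.0]
wrist_force: [0.0, -0.8, -0.9]
gripper_width: 50.7
finger_force: 0.0
```

```bash
python3 - <<'E'
from h import *
np.set_printoptions(precision=1,suppress=True)
s=sense();print(s['eef_pos'],s['joint_vel'].round(3));im=camera("wrist");C=cam("wrist",s)
for p in ((616.4,296.5,70),(614.3,293.5,70)): print(proj(C,p))
for x,y in((-40,-40),(-40,40),(40,40),(40,-40)): print(proj(C,(616.4+x,296.5+y,70)))
cv2.imwrite('pics/w3.png',im)
E
```

```text
[614.3 293.5 282. ] [0. 0. 0. 0. 0. 0.]
[323.8 237.9]
[321.4 243.2]
[275.  308.6]
[238.6 187.6]
[379.7 156.7]
[401.8 283.9]
```

View pics/w3.png

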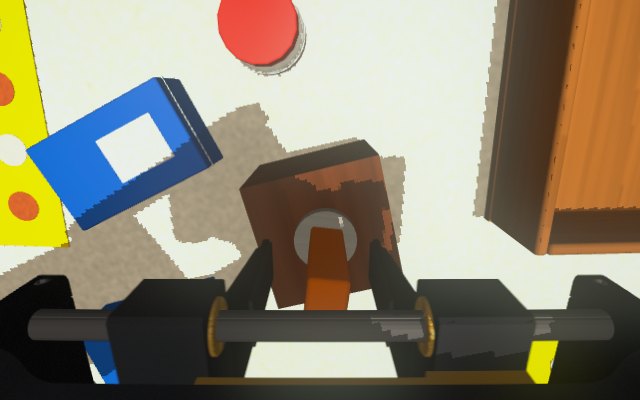

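step_arm(moves="0 0.011 0.005 0 0;0 0.011 0.005 0 0;0 0.011 0.005 0 0;0 0.011 0.005 0 0;0 0.011 0.005 0 0", newtons=30)

```text
time: 5.3
eef_pos: [616.5, 296.3, 281.7]
orientation: [0.78, 0.625, 0.0, -0.0]
wrist_force: [-0.5, 0.6, -0.7]
gripper_width: 18.2
finger_force: 30.0
```

step_arm(moves="0 0 0 0 0;0 0 0 0 0;0 0 0 0 0")

```text
time: 5.68
eef_pos: [616.4, 296.2, 281.7]
orientation: [0.78, 0.625, -0.0, -0.0]
wrist_force: [0.3, -0.3, -0.6]
gripper_width: 17.9
finger_force: 30.0
```

step_arm(moves="0 0 0 -0.06 0;0 0 0 -0.12 0;0 0 0 -0.2 0;0 0 0 -0.3 0;0 0 0 -0.3 0")

```text
time: 6.3
eef_pos: [617.2, 296.6, 377.2]
orientation: [0.78, 0.625, 0.004, 0.001]
wrist_force: [0.1, -0.2, -1.3]
gripper_width: 17.8
finger_force: 30.0
```

```bash
python3 - <<'E'
from h import *
np.set_printoptions(precision=1,suppress=True)
s=sense();print(s['eef_pos'],s['gripper_width'],s['wrist_force'])
C={}
for n in("scene","side"):
    im=camera(n);C[n]=cam(n)
    for k in('ball','burnisher'):
        r=place_of(k,n)
        for q in r[:2]: print(k,n,q['xy'],round(q['conf'],2),proj(C[n],s['eef_pos']-[0,0,171+40+64*(k=='ball')]))
        
E
```

```text
[617.2 296.6 377.2] 17.803748232369443 [ 0.1 -0.2 -1.3]
burnisher scene [394.4, 278.8] 0.56 [396.4 280.6]
ball side [345.0, 222.8] 0.23 [291.7 137.8]
burnisher side [290.4, 121.8] 0.73 [290.8 121.8]
burnisher side [331.4, 228.4] 0.58 [290.8 121.8]
```

step_arm(moves="0 -0.177 -0.047 0 0;0 -0.354 -0.093 0 0;0 -0.53 -0.14 0 0;0 -0.707 -0.186 0 0;0 -0.884 -0.233 0 0")

```text
time: 7.22
eef_pos: [489.2, 51.4, 370.8]
orientation: [0.78, 0.625, -0.001, -0.0]
wrist_force: [-0.2, -1.2, -1.3]
gripper_width: 17.7
finger_force: 30.0
```

step_arm(moves="0 0 0 0.05 0;0 0 0 0.1 0;0 0 0 0.14 0;0 0 0 0.14 0;0 0 0 0.14 0")

```text
time: 7.85
eef_pos: [490.8, 53.3, 329.8]
orientation: [0.78, 0.626, -0.0, -0.0]
wrist_force: [0.4, -0.3, -0.4]
gripper_width: 17.7
finger_force: 30.0
```

```bash
python3 - <<'E'
from h import *
np.set_printoptions(precision=1,suppress=True)
s=sense();print(s['eef_pos'],s['gripper_width'],s['wrist_force'],yaw(s))
C=cam('wrist',s);im=camera('wrist')
cv2.imwrite('pics/w4.png',im)
for p in((490.3,52.9),(461.2,-53.2),(576.9,-84.9)):
    print(proj(C,(*p,45)), proj(cam('scene'),(*p,45)))
print('ball',proj(C,s['eef_pos']-[0,0,275.7]))
i=camera('scene')[130:290,230:390];j=camera('side')[160:280,270:430]
cv2.imwrite('pics/c2.png',np.hstack([cv2.resize(i,(400,400)),cv2.resize(j,(400,300))[:300] if 0 else cv2.copyMakeBorder(cv2.resize(j,(400,300)),0,100,0,0,0)]))
E
```

```text
[490.8  53.3 329.8] 17.67981432899796 [ 0.4 -0.3 -0.4] 1.3520259014117264
[320.8 206.2] [337.6 210.2]
[314.6 325.6] [313.5 182.5]
[450.1 331. ] [275.3 202.8]
ball [321.3 209.3]
```

View pics/w4.png

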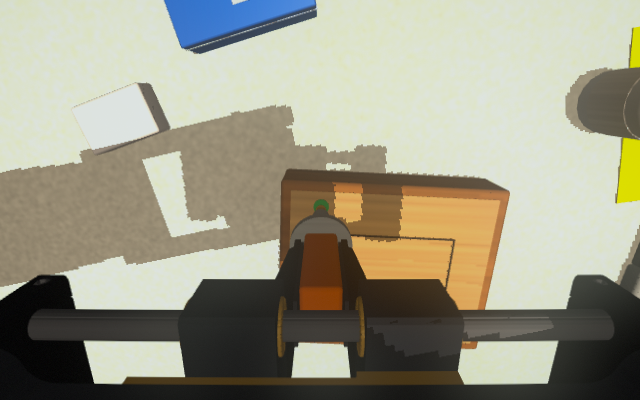

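step_arm(moves="0 0 0 0.016 0;0 0 0 0.032 0;0 0 0 0.04 0;0 0 0 0.044 0;0 0 0 0.047 0")

```text
time: 8.62
eef_pos: [490.4, 52.7, 315.8]
orientation: [0.78, 0.625, -0.0, -0.0]
wrist_force: [-0.0, 0.0, -0.5]
gripper_width: 18.2
finger_force: 30.0
```

step_arm(moves="0 0 0 0 0;0 0 0 0 0;0 0 0 0 0")

```text
time: 9.0
eef_pos: [490.4, 52.7, 315.7]
orientation: [0.78, 0.625, -0.0, -0.0]
wrist_force: [-0.3, -0.0, 1.1]
gripper_width: 17.5
finger_force: 30.0
```

```bash
python3 - <<'E'
from h import *
f=[]
for i in range(3):
    camera('scene');f.append(sense()['wrist_force'])
print(np.mean(f,0),sense()['eef_pos'])
E
```

```text
[-0.39315577 -0.05590357  0.22081974] [490.40714688  52.69112843 315.68923293]
```

step_arm(moves="0 -0.0105 -0.0005 0 0;0 -0.021 -0.001 0 0;0 -0.0315 -0.0015 0 0;0 -0.042 -0.002 0 0;0 -0.0525 -0.0025 0 0")

```text
time: 9.78
eef_pos: [486.2, 37.2, 315.7]
orientation: [0.78, 0.625, 0.0, -0.0]
wrist_force: [0.4, 1.0, 0.6]
gripper_width: 17.9
finger_force: 30.0
```

step_arm(moves="0 -0.0105 -0.0005 0 0;0 -0.021 -0.001 0 0;0 -0.0315 -0.0015 0 0;0 -0.042 -0.002 0 0;0 -0.0525 -0.0025 0 0")

```text
time: 10.4
eef_pos: [482.0, 22.1, 315.6]
orientation: [0.78, 0.625, -0.0, -0.0]
wrist_force: [-0.9, -0.0, 0.2]
gripper_width: 17.7
finger_force: 30.0
```

step_arm(moves="0 -0.0105 -0.0005 0 0;0 -0.021 -0.001 0 0;0 -0.0315 -0.0015 0 0;0 -0.042 -0.002 0 0;0 -0.0525 -0.0025 0 0")

```text
time: 11.02
eef_pos: [477.8, 6.9, 315.7]
orientation: [0.78, 0.625, -0.0, -0.0]
wrist_force: [1.0, 1.1, -1.0]
gripper_width: 17.9
finger_force: 30.0
```

```bash
python3 - <<'E'
from h import *
f=[]
for i in range(4):
    camera('scene');f.append(sense()['wrist_force'])
print(np.mean(f,0),sense()['eef_pos'])
E
```

```text
[-0.17805478 -0.40212484  0.92561637] [477.83215075   6.81181406 315.60945301]
```

step_arm(moves="0 -0.0105 -0.0005 0 0;0 -0.021 -0.001 0 0;0 -0.0315 -0.0015 0 0;0 -0.042 -0.002 0 0;0 -0.0525 -0.0025 0 0")

```text
time: 11.85
eef_pos: [473.7, -8.3, 315.7]
orientation: [0.78, 0.625, 0.0, -0.0]
wrist_force: [-0.5, 1.9, 0.2]
gripper_width: 17.8
finger_force: 30.0
```

step_arm(moves="0 -0.0105 -0.0005 0 0;0 -0.021 -0.001 0 0;0 -0.0315 -0.0015 0 0;0 -0.042 -0.002 0 0;0 -0.0525 -0.0025 0 0")

```text
time: 12.48
eef_pos: [469.5, -23.5, 315.7]
orientation: [0.78, 0.625, -0.0, -0.0]
wrist_force: [0.5, 1.6, 1.2]
gripper_width: 17.8
finger_force: 30.0
```

step_arm(moves="0 -0.0105 -0.0005 0 0;0 -0.021 -0.001 0 0;0 -0.0315 -0.0015 0 0;0 -0.042 -0.002 0 0;0 -0.0525 -0.0025 0 0")

```text
time: 13.1
eef_pos: [465.3, -38.7, 315.6]
orientation: [0.78, 0.625, -0.0, -0.0]
wrist_force: [0.8, 0.7, 0.5]
gripper_width: 17.9
finger_force: 30.0
```

step_arm(moves="0 -0.0105 -0.0005 0 0;0 -0.021 -0.001 0 0;0 -0.0315 -0.0015 0 0;0 -0.042 -0.002 0 0;0 -0.0525 -0.0025 0 0")

```text
time: 13.72
eef_pos: [461.2, -54.0, 315.7]
orientation: [0.78, 0.625, 0.0, 0.0]
wrist_force: [0.4, 0.2, 0.4]
gripper_width: 18.3
finger_force: 30.0
```

step_arm(moves="0 0 0 0 0;0 0 0 0 0")

```text
time: 13.98
eef_pos: [461.2, -53.9, 315.7]
orientation: [0.78, 0.625, -0.0, 0.0]
wrist_force: [-0.9, -0.6, 0.5]
gripper_width: 17.8
finger_force: 30.0
```

step_arm(moves="0 -0.0005 0.01 0 0;0 -0.001 0.02 0 0;0 -0.0015 0.03 0 0;0 -0.002 0.04 0 0;0 -0.0024 0.05 0 0")

```text
time: 14.6
eef_pos: [475.9, -57.7, 315.6]
orientation: [0.78, 0.625, -0.0, -0.0]
wrist_force: [-0.1, 0.4, 0.7]
gripper_width: 17.8
finger_force: 30.0
```

step_arm(moves="0 -0.0005 0.01 0 0;0 -0.001 0.02 0 0;0 -0.0015 0.03 0 0;0 -0.002 0.04 0 0;0 -0.0024 0.05 0 0")

```text
time: 15.22
eef_pos: [490.4, -61.8, 315.7]
orientation: [0.78, 0.625, 0.0, 0.0]
wrist_force: [-0.4, -0.2, 1.1]
gripper_width: 17.9
finger_force: 30.0
```

step_arm(moves="0 -0.0005 0.01 0 0;0 -0.001 0.02 0 0;0 -0.0015 0.03 0 0;0 -0.002 0.04 0 0;0 -0.0024 0.05 0 0")

```text
time: 15.85
eef_pos: [504.9, -65.7, 315.7]
orientation: [0.78, 0.625, -0.0, -0.0]
wrist_force: [-2.2, -0.1, 0.1]
gripper_width: 17.9
finger_force: 30.0
```

step_arm(moves="0 -0.0005 0.01 0 0;0 -0.001 0.02 0 0;0 -0.0015 0.03 0 0;0 -0.002 0.04 0 0;0 -0.0024 0.05 0 0")

```text
time: 16.48
eef_pos: [519.3, -69.7, 315.6]
orientation: [0.78, 0.625, -0.0, -0.0]
wrist_force: [-1.7, 0.5, 0.3]
gripper_width: 18.0
finger_force: 30.0
```

```bash
python3 - <<'E'
from h import *
f=[]
for i in range(4):
    camera('scene');f.append(sense()['wrist_force'])
print(np.mean(f,0),sense()['eef_pos'])
E
```

```text
[ 0.95561305 -0.35026632  0.30296545] [519.50775993 -69.75754837 315.99334499]
```

step_arm(moves="0 -0.0005 0.01 0 0;0 -0.001 0.02 0 0;0 -0.0015 0.03 0 0;0 -0.002 0.04 0 0;0 -0.0024 0.05 0 0")

```text
time: 17.3
eef_pos: [533.8, -73.7, 315.6]
orientation: [0.78, 0.625, -0.0, -0.0]
wrist_force: [-0.4, -0.1, 0.7]
gripper_width: 17.7
finger_force: 30.0
```

step_arm(moves="0 -0.0005 0.01 0 0;0 -0.001 0.02 0 0;0 -0.0015 0.03 0 0;0 -0.002 0.04 0 0;0 -0.0024 0.05 0 0")

```text
time: 17.92
eef_pos: [548.3, -77.6, 315.7]
orientation: [0.78, 0.625, 0.0, 0.0]
wrist_force: [-0.8, 0.6, 0.3]
gripper_width: 18.0
finger_force: 30.0
```

step_arm(moves="0 -0.0005 0.01 0 0;0 -0.001 0.02 0 0;0 -0.0015 0.03 0 0;0 -0.002 0.04 0 0;0 -0.0024 0.05 0 0")

```text
time: 18.55
eef_pos: [562.8, -81.6, 315.6]
orientation: [0.78, 0.625, -0.0, -0.0]
wrist_force: [-0.3, 0.6, -0.6]
gripper_width: 18.1
finger_force: 30.0
```

step_arm(moves="0 -0.0005 0.01 0 0;0 -0.001 0.02 0 0;0 -0.0015 0.03 0 0;0 -0.002 0.04 0 0;0 -0.0024 0.05 0 0")

```text
time: 19.18
eef_pos: [577.3, -85.6, 315.6]
orientation: [0.78, 0.625, -0.0, 0.0]
wrist_force: [-1.4, 0.6, -0.0]
gripper_width: 17.9
finger_force: 30.0
```

step_arm(moves="0 0 0 0 0;0 0 0 0 0;0 0 0 0 0;0 0 0 0 0")

```text
time: 19.68
eef_pos: [577.1, -85.6, 315.8]
orientation: [0.78, 0.625, 0.0, 0.0]
wrist_force: [1.0, 0.6, 0.5]
gripper_width: 17.6
finger_force: 30.0
```

```bash
python3 - <<'E'
from h import *
f=[]
for i in range(4):
    camera('scene');f.append(sense()['wrist_force'])
print(np.mean(f,0),sense()['eef_pos'])
E
```

```text
[ 0.80495305 -0.53276944  0.73893599] [577.08261617 -85.56593384 315.69361306]
```

step_arm(moves="0 0 0 -0.04 0;0 0 0 -0.1 0;0 0 0 -0.16 0;0 0 0 -0.22 0;0 0 0 -0.22 0")

```text
time: 20.5
eef_pos: [577.6, -85.7, 384.7]
orientation: [0.78, 0.625, 0.001, 0.002]
wrist_force: [-0.3, -0.1, -1.1]
gripper_width: 18.3
finger_force: 30.0
```

step_arm(moves="0 0.15 -0.02 0 0;0 0.3 -0.035 0 0;0 0.46 -0.055 0 0;0 0.635 -0.075 0 0")

```text
time: 21.0
eef_pos: [596.5, 106.5, 380.9]
orientation: [0.781, 0.625, -0.0, -0.0]
wrist_force: [1.0, -0.0, -0.6]
gripper_width: 18.1
finger_force: 30.0
```

step_arm(moves="0 0.17 -0.02 0 0;0 0.34 -0.04 0 0;0 0.5 -0.06 0 0;0 0.6357 -0.0745 0 0;0 0.6357 -0.0745 0 0")

```text
time: 21.62
eef_pos: [616.0, 298.7, 380.4]
orientation: [0.779, 0.627, -0.001, -0.0]
wrist_force: [0.5, -0.4, -1.2]
gripper_width: 17.9
finger_force: 30.0
```

step_arm(moves="0 0 0 0 0;0 0 0 0.02 0;0 0 0 0.04 0;0 0 0 0.07 0;0 0 0 0.1 0")

```text
time: 22.25
eef_pos: [616.4, 295.9, 350.8]
orientation: [0.781, 0.625, -0.0, -0.0]
wrist_force: [1.0, 0.9, -0.5]
gripper_width: 17.9
finger_force: 30.0
```

step_arm(moves="0 0 0 0.04 0;0 0 0 0.08 0;0 0 0 0.12 0;0 0 0 0.16 0;0 0 0 0.19 0")

```text
time: 22.88
eef_pos: [616.4, 296.2, 293.5]
orientation: [0.78, 0.625, -0.0, -0.0]
wrist_force: [0.4, 0.1, -0.5]
gripper_width: 17.6
finger_force: 30.0
```

step_arm(moves="0 0 0 0.02 0;0 0 0 0.03 0;0 0 0 0.038 0;0 0 0 0.041 0;0 0 0 0.041 0")

```text
time: 23.5
eef_pos: [616.5, 296.3, 282.6]
orientation: [0.78, 0.625, 0.0, 0.0]
wrist_force: [-0.5, 0.4, -1.3]
gripper_width: 18.1
finger_force: 30.0
```

step_arm(moves="0.3 0 0 0.002 0;0.5 0 0 0.002 0;0.7 0 0 0.002 0;1 0 0 0.002 0;1 0 0 0.002 0")

```text
time: 24.12
eef_pos: [616.5, 296.3, 281.8]
orientation: [0.78, 0.625, 0.0, 0.0]
wrist_force: [-0.1, 0.1, 0.2]
gripper_width: 62.4
finger_force: 0.0
```

step_arm(moves="1 0 0 0 0;1 0 0 -0.1 0;1 0 0 -0.2 0;1 0 0 -0.35 0;1 0 0 -0.4 0")

```text
time: 24.75
eef_pos: [616.9, 296.5, 405.8]
orientation: [0.78, 0.625, 0.003, 0.001]
wrist_force: [0.5, -0.0, -0.1]
gripper_width: 95.1
finger_force: 0.0
```

step_arm(moves="1 0.05 -0.1 -0.02 -0.03;1 0.05 -0.26 -0.02 -0.07;1 0.05 -0.26 -0.02 -0.07;1 0.05 -0.26 -0.02 -0.07;1 0.05 -0.26 -0.02 -0.07")

```text
time: 25.38
eef_pos: [544.5, 327.6, 407.3]
orientation: [0.708, 0.707, -0.0, 0.0]
wrist_force: [-0.3, 0.4, -0.6]
gripper_width: 95.1
finger_force: 0.0
```

```bash
python3 - <<'E'
from h import *
np.set_printoptions(precision=1,suppress=True)
s=sense();print(s['eef_pos'],yaw(s),s['joint_vel'].round(3))
C=cam('wrist',s);im=camera('wrist');cv2.imwrite('pics/w5.png',im)
cv2.imwrite('pics/s5.png',camera('scene'))
for n,z in(("carton_a",0),("burnisher",70)):
  for q in place_of(n,"wrist")[:4]:print(n,q['xy'],round(q['conf'],2),at_z(C,q['xy'],z))
for q in trace("carton_a","wrist"):print(q['box'],round(q['conf'],2))
E
```

```text
[544.5 327.6 407.3] 1.5695473474618398 [-0.  0. -0. -0.  0. -0.]
carton_a [253.8, 258.0] 0.91 [463.5 222.6   0. ]
carton_a [274.1, 136.8] 0.78 [493.6 366.8   0. ]
burnisher [395.6, 218.1] 0.89 [615.1 298.5  70. ]
[198.3, 232.3, 102.8, 69.5] 0.93
[214.4, 98.3, 112.7, 85.3] 0.8
[0.0, 143.9, 48.6, 71.9] 0.64
```

View pics/w5.png

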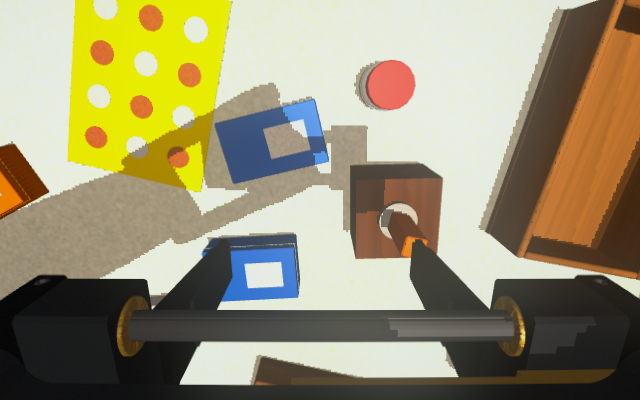

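```bash
cat >> h.py <<'E'
from scipy.optimize import minimize
def cuboid(C,x,y,a,z0=0,L=100,W=62,H=40):
    c,s=np.cos(a),np.sin(a)
    P=np.array([[x+c*u*L/2-s*v*W/2,y+s*u*L/2+c*v*W/2,z0+h] for u in(-1,1) for v in(-1,1) for h in(0,H)])
    K,D,R,t=C; return cv2.projectPoints(P,cv2.Rodrigues(R)[0],t,K,D)[0].reshape(-1,2)
def bluemask(im):
    h=cv2.cvtColor(im,cv2.COLOR_BGR2HSV); return cv2.inRange(h,(100,110,25),(128,255,255))
def fitbox(C,m,ign,g,z0=0,S=4):
    """m: binary silhouette (filled), ign: pixels to ignore; g: x,y,yaw guess"""
    ys,xs=np.nonzero(m); x0,x1,y0,y1=max(xs.min()-25,0),xs.max()+25,max(ys.min()-25,0),ys.max()+25
    big=lambda a:cv2.resize(a[y0:y1,x0:x1],None,fx=S,fy=S,interpolation=cv2.INTER_LINEAR)>127
    M,I=big(m),big(ign)
    def cost(p):
        q=(cuboid(C,p[0]*10,p[1]*10,p[2]*.1,z0)-[x0-.5,y0-.5])*S-.5
        A=np.zeros(M.shape,np.uint8); cv2.fillConvexPoly(A,cv2.convexHull(q.astype(np.float32)).round().astype(int),1)
        A=A>0; return ((A^M)&~I).sum()/max(((A|M)&~I).sum(),1)
    best=None
    for da in(-.3,0,.3):
        r=minimize(cost,[g[0]/10,g[1]/10,(g[2]+da)*10],method='Nelder-Mead',options=dict(initial_simplex=np.array([[g[0]/10,g[1]/10,(g[2]+da)*10]]*4)+np.vstack([np.zeros(3),np.diag([1.5,1.5,2])]),maxiter=200))
        if best is None or r.fun<best.fun: best=r
    return best.x*[10,10,.1],1-best.fun
def gripmask():
    g=np.zeros((400,640),np.uint8); g[272:]=255
    for q in([(150,300),(222,232),(236,238),(190,390)],[(490,300),(418,232),(404,238),(450,390)]): cv2.fillConvexPoly(g,np.array(q),255)
    return g
def seg(im,px,C=None):
    """blue component nearest px, hull filled"""
    n,l,st,ce=cv2.connectedComponentsWithStats(cv2.morphologyEx(bluemask(im),cv2.MORPH_CLOSE,np.ones((5,5))))
    i=min((k for k in range(1,n) if st[k,4]>300),key=lambda k:np.hypot(*(ce[k]-px)))
    c=np.argwhere(l==i)[:,::-1]; o=np.zeros(im.shape[:2],np.uint8); cv2.fillConvexPoly(o,cv2.convexHull(c.astype(np.int32)),255); return o
E
python3 - <<'E'
from h import *
s=sense();im=cv2.imread('pics/w5.png');C=cam('wrist',s);ig=gripmask()
print(fitbox(C,seg(im,(272,140)),ig,(494,367,.2)))
m=seg(im,(252,268));print(np.argwhere(m).min(0),np.argwhere(m).max(0))
print(fitbox(C,m,ig,(480,216,0)))
sc=cv2.imread('pics/s5.png')
for g,px in(((494,367,.2),(440,288)),((480,216,0),(396,245)),((666,-265,0),(206,192))):
  print(fitbox(cam('scene'),seg(sc,px),np.zeros((400,640),np.uint8),g))
E
```

```text
(array([4.95787368e+02, 3.65968163e+02, 2.34473066e-01]), np.float64(0.9704615153054506))
[247 221] [300 297]
(array([4.63319325e+02, 2.04136621e+02, 6.31785080e-02]), np.float64(0.985901877064368))
(array([4.88697286e+02, 3.62401470e+02, 2.20724347e-01]), np.float64(0.8157192096703724))
(array([4.53900204e+02, 2.11267679e+02, 2.40745517e-01]), np.float64(0.7647627166808753))
(array([ 6.62572103e+02, -2.65670645e+02, -2.16116944e-01]), np.float64(0.8569490325625295))
```

step_arm(moves="1 0.06 -0.08 0 0.059;1 0.128 -0.162 0 0.118;1 0.128 -0.162 0.1 0.177;1 0.128 -0.162 0.2 0.236;1 0.128 -0.162 0.3 0.295")

```text
time: 26.25
eef_pos: [495.1, 366.4, 317.1]
orientation: [0.95, 0.314, 0.0, -0.0]
wrist_force: [0.1, -0.5, 0.2]
gripper_width: 95.3
finger_force: 0.0
```

step_arm(moves="1 0 0 0 0.059;1 0 0 0 0.118;1 0 0 0 0.1305;1 0 0 0 0.1305;1 0 0 0 0.1305")

```text
time: 26.88
eef_pos: [495.1, 366.3, 317.8]
orientation: [0.993, 0.117, 0.0, -0.0]
wrist_force: [-0.4, -0.2, -0.0]
gripper_width: 94.9
finger_force: 0.0
```

```bash
python3 - <<'E'
from h import *
np.set_printoptions(precision=2,suppress=True)
s=sense();print(s['eef_pos'],yaw(s),s['joint_vel'].round(3))
C=cam('wrist',s);im=camera('wrist');cv2.imwrite('pics/w6.png',im)
px=proj(C,(495.8,366,40));print(px)
ig=gripmask();print(fitbox(C,seg(im,px),ig,(495.8,366,.23)))
E
```

```text
[495.14 366.29 317.78] 0.2344916663941882 [ 0. -0.  0. -0. -0.  0.]
[321.7  206.83]
(array([493.12, 364.94,   0.24]), np.float64(0.939353779393655))
```

View pics/w6.png

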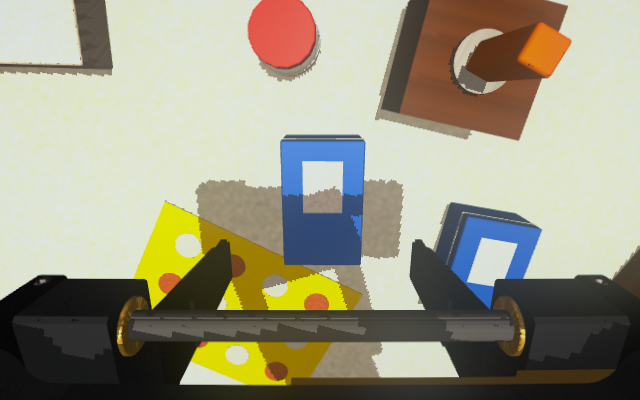

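step_arm(moves="1 0 0 0.12 0;1 0 0 0.24 0;1 0 0 0.34 0;1 0 0 0.403 0;1 0 0 0.403 0")

```text
time: 27.55
eef_pos: [494.5, 366.0, 195.3]
orientation: [0.993, 0.117, -0.001, 0.001]
wrist_force: [0.9, 0.7, -0.4]
gripper_width: 95.1
finger_force: 0.0
```

step_arm(moves="0 0 0 0 0;0 0 0 0 0;0 0 0 0 0;0 0 0 0 0;0 0 0 0 0", newtons=25)

```text
time: 28.18
eef_pos: [495.2, 366.4, 197.5]
orientation: [0.993, 0.117, 0.0, -0.0]
wrist_force: [-0.6, -1.0, 3.5]
gripper_width: 61.7
finger_force: 25.0
```

step_arm(moves="0 0 0 -0.05 0;0 0 0 -0.15 0;0 0 0 -0.27 0;0 0 0 -0.4 0;0 0 0 -0.4 0")

```text
time: 28.8
eef_pos: [496.0, 367.0, 321.8]
orientation: [0.993, 0.117, 0.004, -0.002]
wrist_force: [0.8, 0.8, -1.7]
gripper_width: 62.0
finger_force: 25.0
```

```bash
cat > rel.py <<'E'
from h import *
import sys
# usage: X Y yawdeg Z : print tool move (fractions) from present pose
np.set_printoptions(precision=4,suppress=True)
X,Y,A,Z=map(float,sys.argv[1:5]); s=sense(); a=yaw(s)
d=np.array([X,Y])-s['eef_pos'][:2]; ex=np.array([np.cos(a),np.sin(a)]); ey=np.array([np.sin(a),-np.cos(a)])
t=-(np.radians(A)-a); t=(t+np.pi)%(2*np.pi)-np.pi
print('x',round(d@ex/300,4),'y',round(d@ey/300,4),'z',round((s['eef_pos'][2]-Z)/300,4),'turn',round(t/np.pi,4),'| at',s['eef_pos'].round(1),'yaw',round(np.degrees(a),2),'w',round(s['gripper_width'],1),'q6',s['q'][[0,5]].round(2),'F',s['wrist_force'].round(1))
E
python3 rel.py 531.7 -15.5 -15.34 317
```

```text
x -0.1799 y 1.2679 z 0.0162 turn 0.1597 | at [496.  367.  321.8] yaw 13.41 w 62.0 q6 [0.55 1.89] F [ 0.8  0.8 -1.7]
```

step_arm(moves="0 -0.022 0.16 0 0;0 -0.045 0.32 0 0;0 -0.068 0.48 0 0;0 -0.09 0.634 0 0")

```text
time: 29.3
eef_pos: [512.1, 173.5, 315.0]
orientation: [0.993, 0.117, -0.001, 0.0]
wrist_force: [0.3, -0.1, -2.2]
gripper_width: 61.8
finger_force: 25.0
```

step_arm(moves="0 -0.022 0.16 0 0.04;0 -0.045 0.32 0 0.08;0 -0.068 0.48 0 0.12;0 -0.09 0.634 0 0.16;0 -0.09 0.634 0 0.16")

```text
time: 29.92
eef_pos: [530.3, -18.6, 315.3]
orientation: [0.991, -0.136, -0.001, 0.0]
wrist_force: [-0.2, 0.3, -1.8]
gripper_width: 61.8
finger_force: 25.0
```

step_arm(moves="0 0 0 0 0;0 0 0 0 0")

```text
time: 30.18
eef_pos: [530.4, -15.2, 316.2]
orientation: [0.991, -0.133, -0.001, -0.0]
wrist_force: [0.3, 0.3, -1.7]
gripper_width: 61.7
finger_force: 25.0
```

```bash
python3 rel.py 531.7 -15.5 -15.34 243
```

```text
x 0.0044 y -0.0001 z 0.2439 turn 0.0003 | at [530.4 -15.2 316.2] yaw -15.28 w 61.7 q6 [-0.13  1.71] F [ 0.3  0.3 -1.7]
```

step_arm(moves="0 0.004 0 0.08 0;0 0.004 0 0.16 0;0 0.004 0 0.21 0;0 0.004 0 0.235 0;0 0.004 0 0.243 0")

```text
time: 30.8
eef_pos: [532.0, -16.3, 243.9]
orientation: [0.991, -0.134, 0.0, -0.0]
wrist_force: [1.0, 0.3, -1.5]
gripper_width: 61.7
finger_force: 25.0
```

step_arm(moves="0 0 0 0 0;0 0 0 0 0;0.8 0 0 0 0;1 0 0 0 0;1 0 0 0 0")

```text
time: 31.42
eef_pos: [532.0, -16.6, 244.3]
orientation: [0.991, -0.134, 0.0, 0.0]
wrist_force: [0.5, 1.0, -0.1]
gripper_width: 86.4
finger_force: 0.0
```

step_arm(moves="1 0 0 0 0;1 0 0 -0.1 0;1 0 0 -0.25 0;1 0 0 -0.4 0;1 0 0 -0.5 0")

```text
time: 32.05
eef_pos: [532.0, -16.6, 396.7]
orientation: [0.991, -0.134, 0.002, -0.0]
wrist_force: [0.3, 0.2, -0.2]
gripper_width: 95.2
finger_force: 0.0
```

```bash
python3 - <<'E'
from h import *
np.set_printoptions(precision=2,suppress=True)
camera('scene');s=sense();print(s['eef_pos'],yaw(s),s['joint_vel'].round(3))
C=cam('wrist',s);im=camera('wrist');cv2.imwrite('pics/w7.png',im)
px=proj(C,(531.7,-15.5,85));print(px)
print(fitbox(C,seg(im,px),gripmask(),(531.7,-15.5,-.2677),z0=45))
E
python3 rel.py 464 204 3.6 317
```

```text
[532.85 -16.63 400.98] -0.26850367487241594 [ 0.    0.02  0.01  0.   -0.09 -0.  ]
[320.32 198.53]
(array([530.12, -15.88,  -0.27]), np.float64(0.9429045517969604))
x -0.4161 y -0.6483 z 0.2727 turn -0.1055 | at [532.8 -16.6 398.8] yaw -15.39 w 95.3 q6 [-0.13  1.71] F [0.3 0.5 0.2]
```

step_arm(moves="1 -0.1 -0.16 0 -0.03;1 -0.2 -0.32 0 -0.06;1 -0.3 -0.48 0.1 -0.1055;1 -0.4 -0.62 0.2 -0.1055;1 -0.416 -0.648 0.25 -0.1055")

```text
time: 32.78
eef_pos: [461.0, 205.8, 315.3]
orientation: [0.999, 0.033, -0.003, 0.001]
wrist_force: [-0.3, 0.0, -0.0]
gripper_width: 94.9
finger_force: 0.0
```

step_arm(moves="1 0 0 0 0;1 0 0 0 0;1 0 0 0 0")

```text
time: 33.15
eef_pos: [464.1, 203.0, 320.2]
orientation: [1.0, 0.03, 0.001, -0.0]
wrist_force: [-0.3, -0.0, 0.4]
gripper_width: 94.9
finger_force: 0.0
```

```bash
python3 - <<'E'
from h import *
np.set_printoptions(precision=2,suppress=True)
s=sense();print(s['eef_pos'],yaw(s),s['joint_vel'].round(3))
C=cam('wrist',s);im=camera('wrist');cv2.imwrite('pics/w8.png',im)
px=proj(C,(465,210,40));print(px)
print(fitbox(C,seg(im,px),gripmask(),(465,208,.06)))
E
python3 rel.py 464 204 3.6 197.5
```

```text
[464.08 203.04 320.23] 0.060794233743473355 [ 0. -0.  0.  0.  0.  0.]
[312.17 205.54]
(array([464.72, 220.75,   0.06]), np.float64(0.9467904053132505))
x 0.0003 y -0.0028 z 0.4088 turn -0.0006 | at [464.  203.1 320.1] yaw 3.49 w 95.1 q6 [0.31 1.82] F [ 0.  -0.2  0.9]
```

View pics/w8.png

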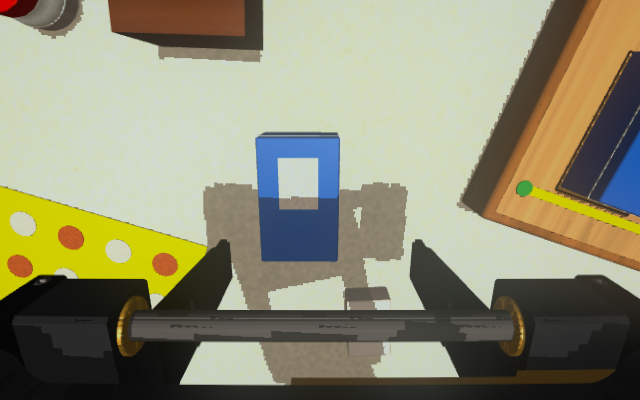

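step_arm(moves="1 0.002 -0.059 0.1 0;1 0.002 -0.059 0.22 0;1 0.002 -0.059 0.34 0;1 0.002 -0.059 0.409 0;1 0.002 -0.059 0.409 0")

```text
time: 33.83
eef_pos: [462.3, 220.9, 195.0]
orientation: [1.0, 0.031, -0.002, 0.001]
wrist_force: [0.5, 0.0, -0.8]
gripper_width: 95.2
finger_force: 0.0
```

step_arm(moves="0 0 0 0 0;0 0 0 0 0;0 0 0 0 0;0 0 0 0 0;0 0 0 0 0")

```text
time: 34.45
eef_pos: [462.9, 221.7, 196.9]
orientation: [1.0, 0.031, 0.0, 0.0]
wrist_force: [-0.8, -2.1, 3.3]
gripper_width: 61.7
finger_force: 25.0
```

step_arm(moves="0 0 0 -0.05 0;0 0 0 -0.15 0;0 0 0 -0.27 0;0 0 0 -0.4 0;0 0 0 -0.45 0")

```text
time: 35.08
eef_pos: [463.0, 221.9, 334.4]
orientation: [1.0, 0.031, 0.002, -0.001]
wrist_force: [0.2, 0.3, -2.2]
gripper_width: 62.2
finger_force: 25.0
```

step_arm(moves="0 0 0 0 0;0 0 0 0 0;0 0 0 0 0")

```text
time: 35.45
eef_pos: [462.1, 221.5, 329.1]
orientation: [1.0, 0.031, -0.002, 0.001]
wrist_force: [0.3, 0.1, -1.2]
gripper_width: 61.9
finger_force: 25.0
```

```bash
python3 rel.py 531.5 -15.6 -15.34 283
```

```text
x 0.1812 y 0.8033 z 0.1538 turn 0.1052 | at [462.1 221.5 329.1] yaw 3.6 w 61.9 q6 [0.34 1.85] F [ 0.3  0.1 -1.2]
```

step_arm(moves="0 0.035 0.16 0 0.02;0 0.07 0.32 0 0.05;0 0.105 0.48 0 0.08;0 0.14 0.65 0 0.105;0 0.173 0.803 0 0.105")

```text
time: 36.08
eef_pos: [529.5, -17.2, 330.0]
orientation: [0.991, -0.134, -0.001, -0.0]
wrist_force: [0.5, 0.4, -1.6]
gripper_width: 61.8
finger_force: 25.0
```

step_arm(moves="0 0 0 0 0;0 0 0 0 0;0 0 0 0 0;0 0 0 0 0")

```text
time: 36.58
eef_pos: [529.3, -14.5, 331.1]
orientation: [0.991, -0.132, -0.0, -0.0]
wrist_force: [0.2, 0.2, -2.0]
gripper_width: 61.8
finger_force: 25.0
```

```bash
python3 rel.py 529.3 -15.2 -15.34 282.5
```

```text
x 0.0005 y 0.0024 z 0.1621 turn 0.0008 | at [529.3 -14.5 331.1] yaw -15.2 w 61.8 q6 [-0.13  1.71] F [ 0.2  0.2 -2. ]
```

step_arm(moves="0 0.001 0.003 0.05 0;0 0.001 0.003 0.1 0;0 0.001 0.003 0.14 0;0 0.001 0.003 0.155 0;0 0.001 0.003 0.162 0")

```text
time: 37.2
eef_pos: [529.6, -16.5, 282.2]
orientation: [0.991, -0.133, -0.0, -0.0]
wrist_force: [0.0, 1.0, -2.7]
gripper_width: 62.2
finger_force: 25.0
```

step_arm(moves="0 0 0 0 0;0 0 0 0 0;0.8 0 0 0 0;1 0 0 0 0;1 0 0 0 0")

```text
time: 37.83
eef_pos: [529.7, -16.4, 283.0]
orientation: [0.991, -0.133, 0.0, -0.0]
wrist_force: [-0.1, -0.3, -0.2]
gripper_width: 86.1
finger_force: 0.0
```

step_arm(moves="1 0 0 0 0;1 0 0 -0.1 0;1 0 0 -0.25 0;1 0 0 -0.4 0;1 0 0 -0.4 0")

```text
time: 38.45
eef_pos: [530.5, -16.5, 408.0]
orientation: [0.991, -0.133, 0.005, -0.0]
wrist_force: [0.2, -0.4, 0.5]
gripper_width: 95.3
finger_force: 0.0
```

step_arm(moves="1 0 0 0 0;1 0 0 0 0")

```text
time: 38.7
eef_pos: [529.2, -16.4, 400.6]
orientation: [0.991, -0.133, -0.002, 0.0]
wrist_force: [-0.5, -0.2, -0.2]
gripper_width: 95.1
finger_force: 0.0
```

```bash
python3 - <<'E'
from h import *
np.set_printoptions(precision=2,suppress=True)
s=sense();print(s['eef_pos'],yaw(s))
C=cam('wrist',s);im=camera('wrist');cv2.imwrite('pics/w9.png',im)
px=proj(C,(531.7,-15.5,125));print(px)
m=seg(im,px); xs=np.argwhere(m);print(xs.min(0),xs.max(0)); print(cuboid(C,531.7,-15.5,-.2677,85).min(0),cuboid(C,531.7,-15.5,-.2677,85).max(0))
print(fitbox(C,m,gripmask(),(531.7,-15.5,-.2677),z0=85))
E
python3 rel.py 664 -264 -12 320
```

```text
[529.2  -16.37 400.58] -0.26701690399288686
[318.6  204.27]
[135 279] [260 363]
[275.11 131.41] [362.03 264.02]
(array([530.27, -16.61,  -0.27]), np.float64(0.9443550833729257))
x 0.6511 y 0.6776 z 0.2688 turn -0.0183 | at [529.2 -16.4 400.6] yaw -15.3 w 95.3 q6 [-0.13  1.71] F [-0.2  0.3  0.1]
```

step_arm(moves="1 0.13 0.135 0 0;1 0.26 0.27 0 0;1 0.39 0.405 0 0;1 0.52 0.54 0 0;1 0.65 0.677 0.05 0")

```text
time: 39.38
eef_pos: [665.0, -265.5, 387.6]
orientation: [0.991, -0.133, 0.001, 0.0]
wrist_force: [0.5, 0.6, 0.6]
gripper_width: 95.0
finger_force: 0.0
```

step_arm(moves="1 0 0 0 0;1 0 0 0 0;1 0 0 0 0;1 0 0 0 0")

```text
time: 39.88
eef_pos: [663.9, -262.6, 388.8]
orientation: [0.991, -0.132, 0.001, 0.0]
wrist_force: [-1.1, -0.7, -0.3]
gripper_width: 94.9
finger_force: 0.0
```

```bash
python3 - <<'E'
from h import *
np.set_printoptions(precision=2,suppress=True)
s=sense();print(s['eef_pos'],yaw(s))
C=cam('wrist',s);im=camera('wrist');cv2.imwrite('pics/w10.png',im)
px=proj(C,(665,-265,40));print(px)
m=seg(im,px); xs=np.argwhere(m);print(xs.min(0),xs.max(0))
print(fitbox(C,m,gripmask(),(665,-265,-.22)))
E
```

```text
[ 663.92 -262.58  388.79] -0.2657365539849453
[322.83 183.13]
[132 286] [235 356]
(array([ 659.22, -263.08,   -0.2 ]), np.float64(0.9517811508134998))
```

View pics/w10.png

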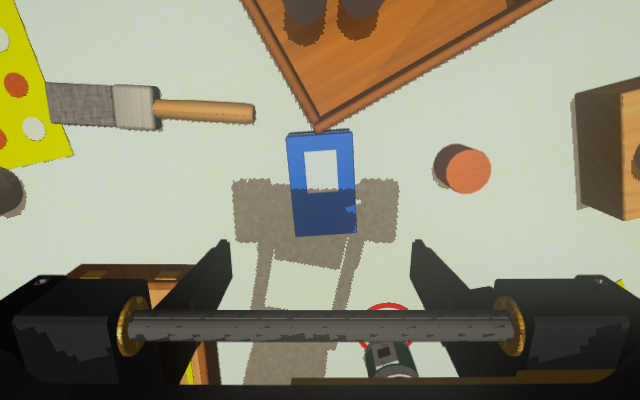

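```bash
python3 rel.py 659.5 -263 -11.5 197.5
```

```text
x -0.014 y 0.0048 z 0.6374 turn -0.0207 | at [ 663.9 -262.7  388.7] yaw -15.23 w 95.3 q6 [-0.45  1.38] F [ 0.4  0.1 -0. ]
```

step_arm(moves="1 -0.014 0.005 0.15 -0.021;1 -0.014 0.005 0.3 -0.021;1 -0.014 0.005 0.45 -0.021;1 -0.014 0.005 0.58 -0.021;1 -0.014 0.005 0.637 -0.021")

```text
time: 40.55
eef_pos: [658.7, -263.2, 194.0]
orientation: [0.995, -0.1, -0.002, -0.001]
wrist_force: [-0.3, 0.7, 0.2]
gripper_width: 95.5
finger_force: 0.0
```

step_arm(moves="1 0 0 0 0;0 0 0 0 0;0 0 0 0 0;0 0 0 0 0;0 0 0 0 0")

```text
time: 41.18
eef_pos: [659.8, -264.2, 197.3]
orientation: [0.995, -0.1, 0.001, 0.0]
wrist_force: [0.1, 0.4, 0.9]
gripper_width: 61.9
finger_force: 25.0
```

step_arm(moves="0 0 0 0 0;0 0 0 0 0")

```text
time: 41.42
eef_pos: [659.9, -264.2, 197.3]
orientation: [0.995, -0.1, 0.0, 0.0]
wrist_force: [-0.6, 0.7, 4.3]
gripper_width: 62.0
finger_force: 25.0
```

step_arm(moves="0 0 0 -0.05 0;0 0 0 -0.15 0;0 0 0 -0.3 0;0 0 0 -0.45 0;0 0 0 -0.6 0")

```text
time: 42.05
eef_pos: [659.2, -264.0, 377.8]
orientation: [0.995, -0.1, -0.0, -0.0]
wrist_force: [-0.1, 0.3, -1.8]
gripper_width: 61.9
finger_force: 25.0
```

step_arm(moves="0 0 0 0 0;0 0 0 0 0;0 0 0 0 0")

```text
time: 42.42
eef_pos: [659.1, -263.9, 373.2]
orientation: [0.995, -0.1, -0.002, -0.001]
wrist_force: [-0.3, 0.1, -1.6]
gripper_width: 62.3
finger_force: 25.0
```

```bash
python3 rel.py 530.5 -16 -15.34 323; python3 - <<'E'
from h import *
s=sense();C=cam('wrist',s);im=camera('wrist');m=seg(im,(320,250))
z=s['eef_pos'][2]-197.5
print(z,fitbox(C,m,gripmask(),(659.5,-263,-.2),z0=z))
E
```

```text
x -0.585 y -0.724 z 0.1673 turn 0.0212 | at [ 659.1 -263.9  373.2] yaw -11.52 w 62.3 q6 [-0.46  1.32] F [-0.3  0.1 -1.6]
175.68462274715216 (array([ 6.52207194e+02, -2.61846497e+02, -2.05833630e-01]), np.float64(0.9684692626916378))
```

step_arm(moves="0 -0.11 -0.145 0 0;0 -0.23 -0.29 0 0;0 -0.35 -0.435 0 0;0 -0.46 -0.58 0 0.021;0 -0.578 -0.724 0 0.021")

```text
time: 43.1
eef_pos: [531.9, -15.2, 375.0]
orientation: [0.991, -0.133, -0.001, -0.0]
wrist_force: [0.5, -0.2, -2.0]
gripper_width: 62.2
finger_force: 25.0
```

step_arm(moves="0 0 0 0 0;0 0 0 0 0;0 0 0 0 0;0 0 0 0 0;0 0 0 0 0")

```text
time: 43.72
eef_pos: [533.4, -17.3, 376.4]
orientation: [0.991, -0.134, -0.0, 0.0]
wrist_force: [0.5, -0.4, -1.3]
gripper_width: 61.6
finger_force: 25.0
```

```bash
python3 rel.py 532.5 -16.5 -15.34 323
```

```text
x -0.0036 y -0.0018 z 0.178 turn -0.0001 | at [533.4 -17.3 376.4] yaw -15.36 w 61.6 q6 [-0.13  1.71] F [ 0.5 -0.4 -1.3]
```

step_arm(moves="0 -0.003 -0.002 0.06 0;0 -0.003 -0.002 0.11 0;0 -0.003 -0.002 0.15 0;0 -0.003 -0.002 0.17 0;0 -0.003 -0.002 0.179 0")

```text
time: 44.35
eef_pos: [532.4, -15.8, 322.3]
orientation: [0.991, -0.133, -0.0, 0.0]
wrist_force: [-0.1, 0.2, -1.7]
gripper_width: 62.3
finger_force: 25.0
```

step_arm(moves="0 0 0 0 0;0 0 0 0 0;0.8 0 0 0 0;1 0 0 0 0;1 0 0 0 0")

```text
time: 44.98
eef_pos: [532.5, -15.9, 323.3]
orientation: [0.991, -0.133, 0.0, 0.0]
wrist_force: [-1.0, 0.2, 0.0]
gripper_width: 86.4
finger_force: 0.0
```

step_arm(moves="1 0 0 0 0;1 0 0 -0.1 0;1 0 0 -0.25 0;1 0 0 -0.4 0;1 0 0 -0.4 0")

```text
time: 45.6
eef_pos: [533.1, -15.9, 448.2]
orientation: [0.991, -0.133, 0.005, -0.0]
wrist_force: [-0.1, -0.8, 0.2]
gripper_width: 95.0
finger_force: 0.0
```

step_arm(moves="1 0 0 0 0;1 0 0 0 0;1 0 0 0 0")

```text
time: 45.98
eef_pos: [532.2, -15.8, 441.2]
orientation: [0.991, -0.133, -0.001, 0.0]
wrist_force: [0.3, 0.6, -0.2]
gripper_width: 94.9
finger_force: 0.0
```

```bash
python3 - <<'E'
from h import *
np.set_printoptions(precision=2,suppress=True)
s=sense();print(s['eef_pos'],yaw(s))
C=cam('wrist',s);im=camera('wrist');cv2.imwrite('pics/w11.png',im)
m=seg(im,proj(C,(531.7,-15.5,165)))
r,i=fitbox(C,m,gripmask(),(531.7,-15.5,-.2677),z0=125);print(r,i)
q=cuboid(C,*r,z0=125)
print(np.argwhere(m).min(0),np.argwhere(m).max(0),q.min(0),q.max(0))
camera('side');S=cam('side')
for k in('can','scanner','window'):
    for n,cc in(('side',S),):
        for p in place_of(k,n)[:2]: print(k,p['xy'],round(p['conf'],2),at_z(cc,p['xy'],45*(k=='window')))
E
python3 rel.py 465 -255 90 405
```

```text
[532.24 -15.81 441.21] -0.2670230550431325
[531.75 -15.41  -0.26] 0.9415617768082319
[138 278] [262 362] [276.57 134.75] [362.97 267.2 ]
can [382.7, 295.3] 0.8 [ 415.83 -279.66    0.  ]
scanner [395.0, 289.5] 0.57 [ 452.98 -291.06    0.  ]
window [419.7, 299.4] 0.74 [ 445.74 -369.     45.  ]
window [341.2, 209.6] 0.28 [533.3  -14.84  45.  ]
x -0.0064 y 0.8282 z 0.1251 turn -0.585 | at [532.4 -15.8 442.5] yaw -15.3 w 94.7 q6 [-0.13  1.71] F [-0.8  0.2  0. ]
```

View pics/w11.png

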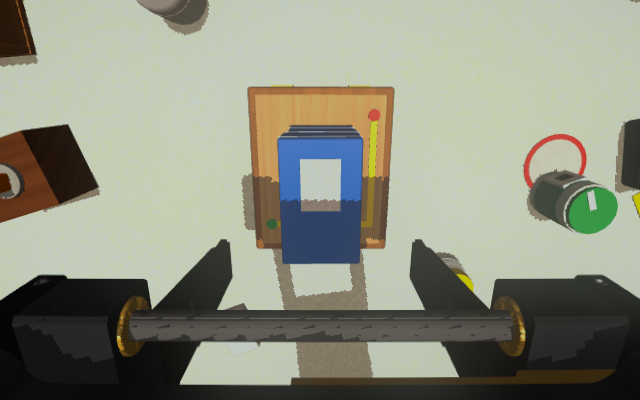

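step_arm(moves="1 -0.02 0.18 0 -0.05;1 -0.045 0.37 0 -0.1;1 -0.07 0.55 0 -0.15;1 -0.095 0.74 0 -0.2;1 -0.117 0.928 0 -0.25")

```text
time: 46.85
eef_pos: [424.1, -276.6, 443.1]
orientation: [0.966, 0.259, 0.0, 0.0]
wrist_force: [0.6, -0.5, 0.2]
gripper_width: 95.5
finger_force: 0.0
```

step_arm(moves="1 0 0 0.03 -0.059;1 0 0 0.06 -0.118;1 0 0 0.09 -0.177;1 0 0 0.12 -0.236;1 0 0 0.12 -0.295")

```text
time: 47.48
eef_pos: [424.9, -275.0, 405.9]
orientation: [0.748, 0.664, -0.0, -0.001]
wrist_force: [-0.1, 0.7, 0.1]
gripper_width: 94.9
finger_force: 0.0
```

step_arm(moves="1 0 0 0 -0.04;1 0 0 0 -0.04;1 0 0 0 -0.04;1 0 0 0 -0.04")

```text
time: 47.98
eef_pos: [425.1, -275.1, 406.9]
orientation: [0.707, 0.707, 0.0, 0.0]
wrist_force: [-0.0, -0.5, -0.4]
gripper_width: 95.4
finger_force: 0.0
```

```bash
python3 - <<'E'
from h import *
np.set_printoptions(precision=2,suppress=True)
s=sense();print(s['eef_pos'],np.degrees(yaw(s)),s['q'].round(2))
C=cam('wrist',s);im=camera('wrist');cv2.imwrite('pics/w12.png',im)
for k,z in(('can',0),('scanner',0),('window',45)):
    for p in place_of(k,'wrist')[:2]: print(k,p['xy'],round(p['conf'],2),at_z(C,p['xy'],z))
h=cv2.cvtColor(im,cv2.COLOR_BGR2HSV)
m=cv2.inRange(h,(50,100,50),(80,255,255)); n,l,st,ce=cv2.connectedComponentsWithStats(m)
for i in range(1,n):
    if st[i,4]>300:
        c=cv2.findContours((l==i).astype(np.uint8),0,2)[0]; c=max(c,key=len); 
        print('green',st[i],cv2.fitEllipse(cv2.convexHull(c)),at_z(C,cv2.fitEllipse(cv2.convexHull(c))[0],72))
m=cv2.inRange(h,(0,150,80),(8,255,255))|cv2.inRange(h,(172,150,80),(180,255,255)); n,l,st,ce=cv2.connectedComponentsWithStats(m)
for i in range(1,n):
    if st[i,4]>60: 
        P=np.array([at_z(C,(x,y),0)[:2] for y,x in np.argwhere(l==i)[::3]])
        A=np.c_[2*P,np.ones(len(P))];q=np.linalg.lstsq(A,(P**2).sum(1),rcond=None)[0];print('red',st[i],q[:2],np.sqrt(q[2]+q[:2]@q[:2]))
E
```

```text
[ 425.11 -275.11  406.91] 89.94570029788183 [-0.68 -0.2   1.96 -0.    1.38 -0.68]
can [319.4, 178.1] 0.61 [ 423.3  -281.55    0.  ]
scanner [347.6, 189.6] 0.59 [ 455.12 -294.86    0.  ]
window [342.8, 267.0] 0.72 [ 448.36 -368.39   45.  ]
green [ 292  170   54   53 2040] ((318.65887451171875, 196.1456298828125), (52.767574310302734, 54.300994873046875), 81.7596206665039) [ 422.86 -281.74   72.  ]
red [340 156  43  61 366] [ 457.08 -289.51] 35.11848395449663
```

View pics/w12.png

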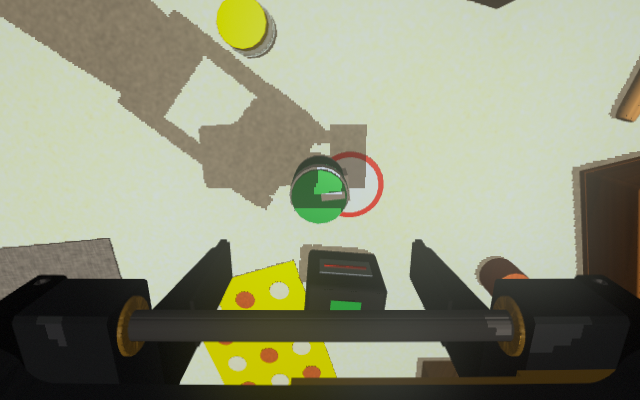

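```bash
python3 - <<'E'
from h import *
s=sense();C=cam('wrist',s);im=cv2.imread('pics/w12.png')
h=cv2.cvtColor(im,cv2.COLOR_BGR2HSV)
c=np.array([318.66,196.15]);O=at_z(C,c,72)
P=[]
for y in range(168,225):
  for x in range(290,348):
    if np.hypot(x-c[0],y-c[1])<25 and h[y,x,1]<70: P.append((x,y))
P=np.array(P);print(len(P),P.min(0),P.max(0))
W=np.array([at_z(C,p,72)[:2] for p in P])-O[:2]; m=W.mean(0);print(m,np.degrees(np.arctan2(m[1],m[0])))
u,sv,v=np.linalg.svd(W-m);print(sv,np.degrees(np.arctan2(v[0,1],v[0,0])))
e=cv2.resize(im[160:340,270:410],None,fx=4,fy=4,interpolation=cv2.INTER_CUBIC)[:600];cv2.imwrite('pics/c12.png',cv2.convertScaleAbs(e,alpha=1.4))
E
python3 rel.py 422.9 -281.7 90 223
```

```text
177 [321 191] [343 200]
[12.47495123  0.44175946] 2.028094567806604
[80.39069837 28.51362728] -173.2349596444584
x -0.0219 y -0.0073 z 0.613 turn -0.0001 | at [ 425.1 -275.1  406.9] yaw 89.98 w 95.2 q6 [-0.68 -0.68] F [ 0.3 -0.2 -0.2]
```

View pics/c12.png

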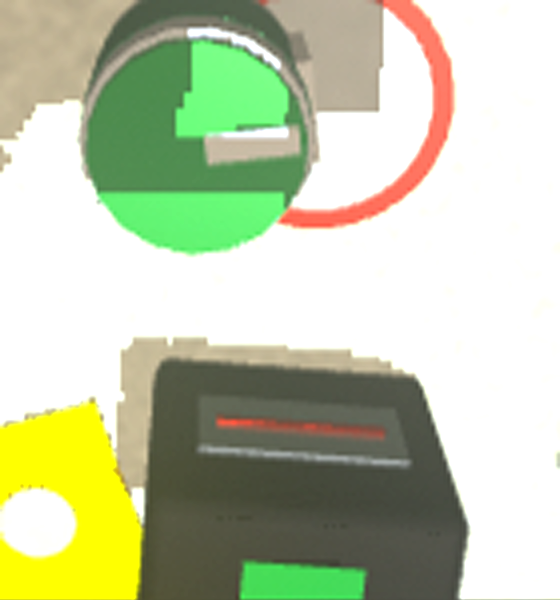

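step_arm(moves="1 -0.022 -0.007 0.15 0;1 -0.022 -0.007 0.3 0;1 -0.022 -0.007 0.45 0;1 -0.022 -0.007 0.58 0;1 -0.022 -0.007 0.62 0")

```text
time: 48.8
eef_pos: [422.1, -280.9, 218.1]
orientation: [0.707, 0.707, -0.0, -0.003]
wrist_force: [1.0, -0.4, 0.1]
gripper_width: 95.3
finger_force: 0.0
```

step_arm(moves="1 0 0 0 0;0 0 0 0 0;0 0 0 0 0;0 0 0 0 0;0 0 0 0 0", newtons=30)

```text
time: 49.42
eef_pos: [423.1, -281.8, 221.3]
orientation: [0.707, 0.707, 0.0, 0.0]
wrist_force: [0.3, -0.8, 0.8]
gripper_width: 60.8
finger_force: 0.0
```

step_arm(moves="0 0 0 0 0;0 0 0 0 0;0 0 0 0 0;0 0 0 -0.05 0;0 0 0 -0.1 0")

```text
time: 50.05
eef_pos: [422.6, -281.4, 250.9]
orientation: [0.707, 0.707, -0.0, -0.001]
wrist_force: [-0.3, -0.6, -3.6]
gripper_width: 55.4
finger_force: 30.0
```

step_arm(moves="0 0 0 0 0.059;0 0 0 0 0.118;0 0 0 0 0.177;0 0 0 0 0.236;0 0 0 0 0.295")

```text
time: 50.68
eef_pos: [422.9, -281.7, 251.5]
orientation: [0.95, 0.314, 0.0, 0.0]
wrist_force: [0.2, -0.2, -3.6]
gripper_width: 55.4
finger_force: 30.0
```

step_arm(moves="0 0 0 0 0.059;0 0 0 0 0.118;0 0 0 0 0.177;0 0 0 0 0.236;0 0 0 0 0.266")

```text
time: 51.3
eef_pos: [422.9, -281.7, 251.5]
orientation: [0.995, -0.097, 0.0, 0.0]
wrist_force: [0.1, -0.0, -5.1]
gripper_width: 55.7
finger_force: 30.0
```

step_arm(moves="0 0 0 0 0;0 0 0 0 0")

```text
time: 51.55
eef_pos: [423.0, -281.7, 251.2]
orientation: [0.995, -0.095, 0.0, 0.0]
wrist_force: [-0.6, 0.2, -4.3]
gripper_width: 55.8
finger_force: 30.0
```

```bash
python3 rel.py 457.1 -289.5 -11 221.5
```

```text
x 0.1166 y 0.004 z 0.099 turn 0.0005 | at [ 423.  -281.7  251.2] yaw -10.9 w 55.8 q6 [-0.69  1.07] F [-0.6  0.2 -4.3]
```

step_arm(moves="0 0.03 0.001 0 0;0 0.06 0.002 0 0;0 0.09 0.003 0 0;0 0.1166 0.004 0 0;0 0.1166 0.004 0 0")

```text
time: 52.18
eef_pos: [457.8, -289.7, 250.9]
orientation: [0.995, -0.095, 0.0, 0.0]
wrist_force: [0.2, 0.8, -3.4]
gripper_width: 55.6
finger_force: 30.0
```

step_arm(moves="0 0 0 0.03 0;0 0 0 0.06 0;0 0 0 0.085 0;0 0 0 0.098 0;0 0 0 0.098 0")

```text
time: 52.8
eef_pos: [457.1, -289.6, 221.4]
orientation: [0.995, -0.096, 0.0, 0.0]
wrist_force: [-0.0, -0.3, -3.9]
gripper_width: 55.0
finger_force: 30.0
```

step_arm(moves="0 0 0 0 0;0.7 0 0 0 0;0.72 0 0 0 0;0.72 0 0 0 0;0.72 0 0 0 0")

```text
time: 53.42
eef_pos: [457.2, -289.7, 221.8]
orientation: [0.995, -0.096, 0.0, 0.0]
wrist_force: [-0.3, -0.1, -0.5]
gripper_width: 68.2
finger_force: 0.0
```

step_arm(moves="0.72 0 0 -0.05 0;0.72 0 0 -0.2 0;0.72 0 0 -0.35 0;0.72 0 0 -0.5 0;1 0 0 -0.6 0")

```text
time: 54.05
eef_pos: [457.2, -289.6, 405.7]
orientation: [0.995, -0.096, 0.002, 0.001]
wrist_force: [-0.9, 0.1, 0.3]
gripper_width: 74.3
finger_force: 0.0
```

step_arm(moves="1 0 0 0 0;1 0 0 0 0;1 0 0 0 0")

```text
time: 54.42
eef_pos: [456.8, -289.3, 399.5]
orientation: [0.995, -0.096, -0.001, -0.001]
wrist_force: [0.4, 0.4, 0.6]
gripper_width: 94.6
finger_force: 0.0
```

```bash
python3 - <<'E'
from h import *
np.set_printoptions(precision=2,suppress=True)
s=sense();print(s['eef_pos'],np.degrees(yaw(s)),s['gripper_width'])
C=cam('wrist',s);im=camera('wrist');cv2.imwrite('pics/w13.png',im)
for k,z in(('can',0),('scanner',0),('window',45)):
    for p in place_of(k,'wrist')[:1]: print(k,p['xy'],round(p['conf'],2),at_z(C,p['xy'],z))
h=cv2.cvtColor(im,cv2.COLOR_BGR2HSV)
m=cv2.inRange(h,(50,100,50),(80,255,255)); n,l,st,ce=cv2.connectedComponentsWithStats(m)
i=min((i for i in range(1,n) if st[i,4]>300),key=lambda i:np.hypot(*(ce[i]-(320,200))))
c=max(cv2.findContours((l==i).astype(np.uint8),0,2)[0],key=len); e=cv2.fitEllipse(cv2.convexHull(c)); O=at_z(C,e[0],72); print('lid',e,O)
P=[at_z(C,(x,y),72)[:2]-O[:2] for y in range(130,270) for x in range(250,390) if np.hypot(x-e[0][0],y-e[0][1])<.46*min(e[1]) and h[y,x,1]<70]
P=np.array(P);q=P.mean(0);v=np.linalg.svd(P-q)[2][0];v=v*np.sign(v@q)
print(len(P),q,'mean dir',np.degrees(np.arctan2(q[1],q[0])),'pca',np.degrees(np.arctan2(v[1],v[0])))
m=cv2.inRange(h,(0,150,80),(8,255,255))|cv2.inRange(h,(172,150,80),(180,255,255)); n,l,st,ce=cv2.connectedComponentsWithStats(m)
for i in range(1,n):
    if st[i,4]>60:
        P=np.array([at_z(C,(x,y),0)[:2] for y,x in np.argwhere(l==i)])
        A=np.c_[2*P,np.ones(len(P))];q=np.linalg.lstsq(A,(P**2).sum(1),rcond=None)[0];print('red',st[i],q[:2],np.sqrt(q[2]+q[:2]@q[:2]))
cv2.imwrite('pics/c13.png',np.vstack([cv2.resize(im[60:300,180:500],(640,480))]))
E
```

```text
[ 456.77 -289.29  399.48] -10.980208848572927 94.56429498816898
can [321.8, 173.0] 0.87 [ 455.41 -289.55    0.  ]
scanner [92.7, 218.5] 0.54 [453.15 -21.57  -0.  ]
window [400.1, 173.4] 0.81 [ 450.66 -365.34   45.  ]
lid ((321.36199951171875, 189.78790283203125), (54.60877227783203, 56.32799530029297), 91.64979553222656) [ 456.22 -289.2    72.  ]
180 [ -1.98 -12.14] mean dir -99.28223620055148 pca -94.01046108595492
red [ 70  92  13  13 138] [581.92 -54.52] 4.8120859395021895
red [287 138  70  47 550] [ 456.55 -289.55] 35.24711606509918
```

View pics/c13.png

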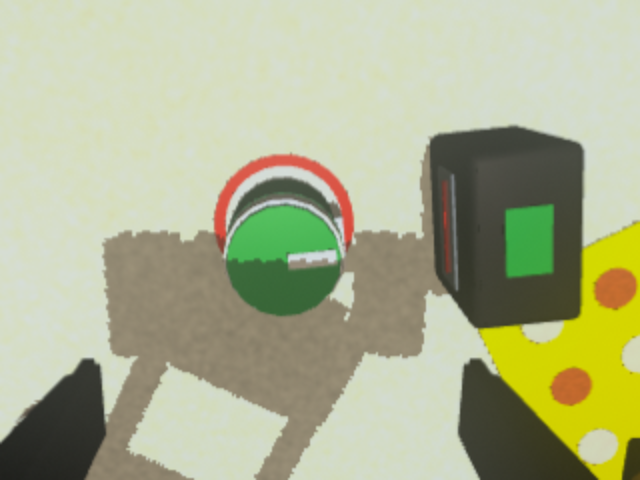

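```bash
python3 -c "
from station import *
print(close_job())"
```

```text
the job is handed in; nothing more can be done
None
```

The job is handed in: the seam was rubbed from the green dot to the red dot at about 2.5 cm/s, the burnisher stands in its stand, all three cartons are stacked squarely on the lid, and the can, knocked aside once during the run, stands in the ring with its label facing the scanner. My last camera views showed everything in place, though the judge gave no result.

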